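# Clear the locked lighter holder by the stove

## Task

The gas lighters in the steel holder beside the igniter are due for refilling. Draw the holder's bolt, swing the wire bail right up and over to the back, pull every lighter out of its spring clip and put them all in the pine tray; then swing the bail back down and push the bolt fully home again. Leave the jar, bowl, sieve, mug and tin where they are.

Things in the scene. Friction and masses are not known exactly. Their poses are not given: they have to be found in the camera images.
- holder: The fixed steel lighter holder, a low rack along its own y; its back is +x, z up. Origin: on the work surface, mid-row. Four spring clips at x = 0, y = -0.105, -0.035, 0.035, 0.105 m, some perhaps empty. Base plate 8 mm thick; front and back rails (outer faces at x = -18.5 and +18.5 mm) rise to 46 mm over y = -150 to 150 mm.
- bracket_top (a point): Centre of the top of the holder's bolt bracket, beyond the +y end of the row: a fixed block 34 mm (x) by 72 mm (y), 76 mm tall. The bolt's rod runs over it, under two staples 100 mm high.
- igniter_top (a point): Top of the push button on the grey igniter box fixed beyond the -y end of the row: 60 x 56 mm, 73 mm tall. Not used here.
- bail (a joint): The U-shaped bail of 10 mm round steel wire lying over the tops of the lighters: 0 = shut, grows to 1.55 rad as it swings up and over to the holder's back (+x). Its side arms are at y = -0.155 and 0.155 m. It stays where it is left (about 2 N at its grip moves it). While the bolt is shut it moves no more than about 0.1 rad.
- bail_hinge (a point): Middle of the bail's turning line, which is parallel to the holder's y axis: at x = 0.045, y = 0 in the holder's frame, 50 mm above the surface. Fixed.
- bail_grip (a point): Middle of the bail's raised grip, a straight 60 mm stretch of 10 mm round wire along the holder's y, 111.5 mm from the turning line; moves with the bail. Shut: x = -0.0166, y = 0 in the holder's frame, 143 mm above the surface, free space below (lighters' tops are at 108 mm). It can be pinched from above and turns between the fingers.
- bolt (a joint): The sliding bolt that keeps the bail down: 0 = shut (its rod stands behind the bail's +y arm), grows along the holder's +y axis to 0.036 m = fully drawn. It clears the bail from 0.027 m. Slides with about 1.5 N and stays where it is left.
- bolt_grip (a point): Centre of the bolt's upright black knob, 16 x 16 mm in plan and 40 mm tall (20 mm above and below this point), 118 mm above the surface; it moves with the bolt. Shut, it is at x = 0.032, y = 0.195 m in the holder's frame; fingers closing along the holder's x axis have free room.
- tray: The open pine tray, loose (0.9 kg), standing on the table. Origin: centre of its underside. Outside 212 mm (its x) by 172 mm (its y) by 45 mm high; inside 200 x 160 mm, floor and walls 6 mm thick.
- lighter1_mid (a point): Centre (half-way up) of a gas lighter that may be absent; starts in the clip at y = -0.105 m. 100 mm tall, own z = long axis, towards the black cap. Upper 60 mm: a block 26 mm (own x) by 30 mm (own y); below, a narrower neck and a flat foot 26 x 22 mm. About 0.08 to 0.15 kg. All four are alike; how they are held: see lighter 2.
- lighter2_mid (a point): Centre (half-way up) of a gas lighter that may be absent; starts in the clip at y = -0.035 m. In its clip (own axes as the holder's) this point is 58 mm above the surface, and sprung jaws hold the neck: a straight upward pull of about 8 to 18 N frees it in the first 10 mm, then light drag; 45 mm of lift clears the rails.
- lighter3_mid (a point): Centre (half-way up) of a gas lighter that may be absent; starts in the clip at y = +0.035 m. Like lighters 1 and 2.
- lighter4_mid (a point): Centre (half-way up) of a gas lighter that may be absent; starts in the clip at y = +0.105 m. Like lighters 1 and 2.
- jar: The lever-top glass jar, 96 mm across, 168 mm tall; a bystander. Origin: centre of its underside.
- bowl: The blue ceramic bowl, 160 mm across, 65 mm high; a bystander. Origin: centre of its underside.
- sieve: The stainless sieve, 150 mm across, 57 mm high, handle 105 mm along its +y; a bystander. Origin: centre of its underside.
- mug: A white mug, 80 mm across, 85 mm high; a bystander. Origin: centre of its underside.
- tin: A tin with a paper band, 68 mm across, 75 mm high; a bystander. Origin: centre of its underside.

How it is judged:
By the outcome, as a careful person would: the job done as asked, in the order asked, and still so for the second after the job is handed in, with the robot touching nothing.
Of lighter1, lighter2, lighter3, lighter4 only 3 to 4 are there at a start; the rules pass over those that are not, and their reading is None.
At some moment in a run one of tray may be knocked a few centimetres aside while the robot is not near it.
Once in a run the grip may slacken for a moment while it holds something.
It also fails if it takes over 210 s, if anything falls off the work surface, if the arm or the gripper's body presses on something with over 40 N, if the wrist force passes 120 N, or if a joint passes its speed limit or range.

## Robot

A 6-joint arm with a two-finger parallel gripper is mounted at the origin on the work surface. World frame = base frame: x ahead of the robot, y to its left, z up, the work surface at z = 0. Lengths are in m, angles in rad, forces in N, time in s.
With the tool pointing down it reaches from about 0.35 to 0.975 m from the base axis. Payload 4.9 kg.
Tool frame: the origin (TCP) lies midway between the tips of the shut fingers; the grasp point (between the pads) lies 19 mm behind it (pinch_z is the distance from the TCP to the grasp point, in m); z points along the fingers, y is the direction in which the jaws open and shut (so a half turn about z gives the same grasp; the last joint's range is limited). The gripper opens to 85 mm and grips with 20 to 120 N. Pads are 22 mm wide; open, the fingers measure 114 mm over their backs; the gripper's body (76 mm by 85 mm) begins 54 mm behind the grasp point. The pads swing forward as they close: fully open they stand 13 mm farther back than shut.
Start: joints at [0.985, 0.053, 1.613, -0, 1.476, -0.119], TCP at [0.281, 0.558, 0.231] pointing down, gripper open.
Joint ranges: [-3.01, 3.01], [-1.01, 2.22], [0.06, 2.58], [-1.02, 4.17], [0.09, 2.62], [-3.14, 3.14]. Speed limits (rad/s): [2.57, 2.57, 3.14, 3.14, 3.14, 3.14].

## Interface

Orientations are given as a rotation vector (axis times angle).
In Python, from plant import get_obs, read_camera, get_calibration, finish_job, cut_out, landmark_of, pinch_z gives the robot as it stands.
- The arm moves only by the tool play_rows, never from a script. Its arguments are lists of equal length, an entry for each row: "slide": the shift along the tool's x, y, z scaled (see below), a list of three; "twist": the turn about the tool's z scaled (see below); "grip": the opening in per cent of the stroke, from 0 (shut) to 100 (fully open). In form: {"slide": [[dx, dy, dz], ...], "twist": [twist, ...], "grip": [grip, ...]}. A call has 1 to 10 rows; each row shifts and turns the pose as measured when the row begins, along the tool's axes as they then stand; what a row does not reach is not made up. The controller multiplies each number of a shift by 0.03 m and each number of a turn by 4 degrees. A row lasts 1/10 s, in which the tool goes at most 50 mm and 8.59 degrees, less where a joint would pass 70% of its speed; a pose out of reach is approached as far as the arm can. A call with a number of a shift or a turn outside -1 to 1 is refused whole. A call with a gripper value outside its range is refused whole. The fingers move at their own pace and stop on an object; "grip_force" is the grip in N (left out, the last holds). Time passes only in rows, so rows that do not move let the fingers close. It gives the time, the measured TCP pose, the force and the opening at its end, in the units of the state.
- get_obs(): the state, without advancing time (a new reading comes with each control period).
- read_camera(name): name is "side" or "top" or "wrist"; returns the picture (384x512x3 uint8, blue, green, red); there is no depth.
- get_calibration(name): a dict with "fx", "fy", "cx", "cy" (pixels), "R" (3x3) and "t" (3): a world point X has camera coordinates R X + t; the wrist camera has in their place "hand_eye" (4x4, takes a point from camera to tool coordinates, whose origin is the TCP and whose axes are the flange's). Camera axes: x right, y down, z forward; pixel columns grow to the right and rows downward; lengths in m; the calibration is good to about 2 mm. A picture is of the moment at which its call begins: read the wrist's pose just before it. get_calibration takes no time and is no camera call.
- finish_job(): hands the job in, once; it reports no verdict.
Trained networks look in the newest picture that a camera, given by its name, has taken for a name from the list of things; names that differ only in an ending like _2 or _b are one class to them, and where a whole thing is asked for, a point or a joint stands for the part that bears it (a point fixed in the world has none). Each returns a list of dicts, best first, with "conf" (0 to 1); they miss things now and then, are a little off and sometimes report something else, mostly with a low value. They report only what shows in the picture. A call takes as long as a camera call.
- cut_out(camera, target): "mask" (384x512 bool, what is visible of it) and "extent" ([centre column, centre row, width, height] as shares, 0 to 1, of the picture: columns of its width, rows of its height, round what is visible of it).
- landmark_of(camera, target): "centre" ([column, row] as shares, 0 to 1, of the picture: columns of its width, rows of its height: a listed point, or the origin of a listed thing).
The state is a dict: "time": time; "joint_positions": joint angles; "joint_vel": joint speeds; "joint_efforts": joint torques, N m; "tool_pos": TCP position; "ee_rot": TCP orientation; "contact_force": force on the tool from outside, world axes, zero at the start; "moment": the same for the moment, N m; "grip_width": opening from 0.0 (shut) to 1.0 (fully open).
Only numpy, scipy, OpenCV 4.12 (cv2) and the standard library are available. Lean on these libraries where they do the work, as an engineer would, in place of code of your own. Each camera call takes 0.05 s, during which the arm holds its last target.

## Working session

There is one attempt and no reset: what is moved stays moved. The work goes in short steps, Python scripts to look and compute and a tool call to move; the robot and the scene stay as the last step left them, time stands still between calls to the robot, and variables do not carry over. Pictures are saved under pics/ and viewed, and the job is handed in when it is done.

Besides the shell and the picture viewer there is one more tool, called after ">>>" in YAML: its name, and indented under it one key for each argument. play_rows: Moves the arm, as the interface text tells. Its arguments: {"type":"object","properties":{"slide":{"type":"array"},"twist":{"type":"array"},"grip":{"type":"array"},"grip_force":{"type":"number"}},"required":["slide","twist","grip"]}

```bash
mkdir -p pics; ls; python3 - <<'E'
from plant import *
import plant,cv2
o=get_obs()
for k,v in o.items(): print(k,v)
print(pinch_z)
for c in ["side","top","wrist"]:
    cv2.imwrite(f"pics/{c}0.png",read_camera(c)); print(c,get_calibration(c))
E
```

```text
pics
time 0.0
joint_positions [ 9.84959441e-01  5.33824575e-02  1.61429864e+00 -6.30776148e-06
  1.47602895e+00 -1.18963616e-01]
joint_vel [-0.00048953 -0.00013951 -0.00029624  0.00104298  0.00152342  0.00151889]
joint_efforts [-5.21655329e-04 -3.93689811e+01 -3.70174813e+01 -2.68041777e-04
  7.07592670e-03 -1.55349585e-05]
tool_pos [0.28093839 0.5575905  0.2300444 ]
ee_rot [-0.72655148 -3.05567722  0.00312428]
contact_force [ 1.01223924  1.45153798 -0.15529726]
moment [ 0.03514331 -0.00307611  0.01537836]
grip_width 0.9992693360252493
0.0187
side {'fx': 461.038289811268, 'fy': 461.038289811268, 'cx': 248.29191391961177, 'cy': 191.34161174759294, 'R': array([[ 0.72857757, -0.68495336,  0.00369171],
       [-0.37157821, -0.39975996, -0.83792697],
       [ 0.57541669,  0.60912304, -0.54576988]]), 't': array([-0.30190956,  0.31634858,  1.19043861])}
top {'fx': 406.2392060199526, 'fy': 406.2392060199526, 'cx': 259.46186002006544, 'cy': 200.41723783817412, 'R': array([[ 0.00818756, -0.99995767,  0.0041982 ],
       [-0.99363698, -0.00860729, -0.11230079],
       [ 0.11233218, -0.00325201, -0.99366539]]), 't': array([0.06753792, 0.51945318, 1.34966386])}
wrist {'fx': 290.35735485605187, 'fy': 290.35735485605187, 'cx': 252.82299471168767, 'cy': 185.77757649497676, 'hand_eye': array([[-4.17142420e-04, -9.63737385e-01, -2.66852168e-01,
         6.66637275e-02],
       [ 9.99999891e-01, -3.45797931e-04, -3.14346261e-04,
        -1.30363143e-04],
       [ 2.10670316e-04, -2.66852270e-01,  9.63737424e-01,
        -1.42046965e-01],
       [ 0.00000000e+00,  0.00000000e+00,  0.00000000e+00,
         1.00000000e+00]])}
```

View pics/side0.png

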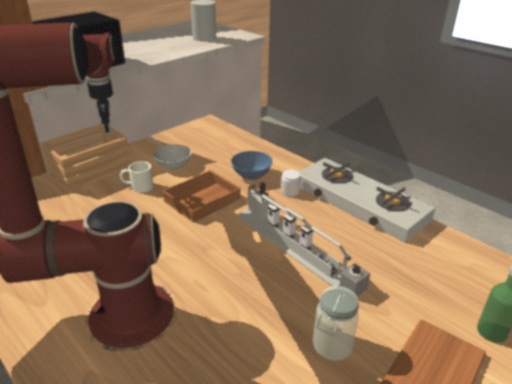

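View pics/top0.png

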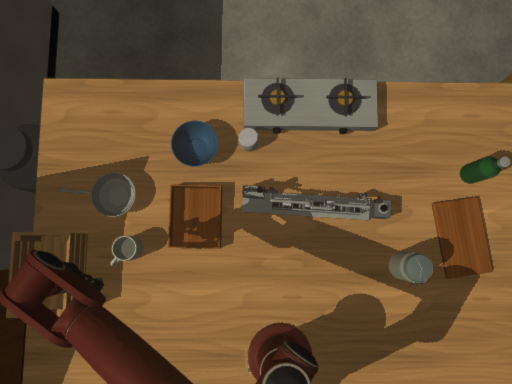

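```bash
cat > h.py <<'E'
import numpy as np,cv2
from plant import *
from scipy.spatial.transform import Rotation as Ro
from scipy.optimize import least_squares
def ray(cam,px):
    c=get_calibration(cam); d=np.array([(px[0]-c['cx'])/c['fx'],(px[1]-c['cy'])/c['fy'],1.])
    if cam=='wrist':
        o=get_obs(); R=Ro.from_rotvec(o['ee_rot']).as_matrix(); H=c['hand_eye']
        return R@H[:3,3]+o['tool_pos'], R@H[:3,:3]@d
    R=np.array(c['R']); return -R.T@c['t'], R.T@d
def atz(cam,px,z):
    o,d=ray(cam,px); return o+d*(z-o[2])/d[2]
def proj(cam,X):
    c=get_calibration(cam); X=np.asarray(X,float)
    if cam=='wrist':
        o=get_obs(); R=Ro.from_rotvec(o['ee_rot']).as_matrix(); H=c['hand_eye']
        p=H[:3,:3].T@(R.T@(X-o['tool_pos'])-H[:3,3])
    else: p=np.array(c['R'])@X+c['t']
    return np.array([c['fx']*p[0]/p[2]+c['cx'],c['fy']*p[1]/p[2]+c['cy']])
def lm(cam,n):
    return [(r['conf'],np.array(r['centre'])*[512,384]) for r in landmark_of(cam,n)]
E
python3 - <<'E'
from h import *
Z={'holder':0,'bracket_top':.076,'igniter_top':.073,'bail_hinge':.05,'bail_grip':.143,'bolt_grip':.118,'tray':0,'lighter1_mid':.058,'lighter2_mid':.058,'lighter3_mid':.058,'lighter4_mid':.058,'jar':0,'bowl':0,'sieve':0,'mug':0,'tin':0}
for cam in ['top','side']:
    read_camera(cam)
    for n,z in Z.items():
        for c,p in lm(cam,n)[:4]:
            if c>.15: print(cam,n,round(c,2),p.round(1),atz(cam,p,z).round(4))
E
```

```text
top holder 0.94 [311.7 204.9] [ 0.5081 -0.1093  0.    ]
top holder 0.3 [118.6 192.3] [0.5462 0.5607 0.    ]
top bracket_top 0.96 [255.5 191.6] [0.5426 0.0854 0.076 ]
top bracket_top 0.63 [261. 190.] [0.5481 0.0672 0.076 ]
top igniter_top 0.91 [386.6 207.6] [ 0.4938 -0.3456  0.073 ]
top igniter_top 0.23 [256.7 190. ] [0.5484 0.0814 0.073 ]
top igniter_top 0.2 [317.8 192.8] [ 0.5408 -0.1199  0.073 ]
top bail_hinge 0.97 [318.9 191.8] [ 0.5473 -0.1271  0.05  ]
top bail_grip 0.65 [321.4 208.1] [ 0.4837 -0.1203  0.143 ]
top bolt_grip 0.54 [260.  190.5] [0.5406 0.0708 0.118 ]
top tray 0.69 [196.7 217. ] [0.4627 0.2877 0.    ]
top lighter1_mid 0.4 [260.1 185.1] [0.5671 0.0703 0.058 ]
top lighter2_mid 0.43 [315.4 209.3] [ 0.4875 -0.1137  0.058 ]
top lighter2_mid 0.42 [326.6 204.9] [ 0.5025 -0.1511  0.058 ]
top lighter3_mid 0.57 [310.3 203.9] [ 0.5054 -0.097   0.058 ]
top lighter4_mid 0.59 [316.  195.1] [ 0.535  -0.1161  0.058 ]
top lighter4_mid 0.51 [286.2 204.6] [ 0.5024 -0.0169  0.058 ]
top jar 0.69 [400.3 266.8] [ 0.2986 -0.41    0.    ]
top jar 0.44 [317.  191.8] [ 0.554  -0.1279  0.    ]
[... 706 characters left out ...]
 [ 0.5118 -0.1066  0.118 ]
side tray 0.75 [202.4 197.4] [0.4711 0.2993 0.    ]
side lighter2_mid 0.75 [254.9 193.9] [0.5627 0.1253 0.058 ]
side lighter2_mid 0.56 [306. 241.] [ 0.4984 -0.1571  0.058 ]
side lighter3_mid 0.48 [289.4 229.3] [ 0.5039 -0.0861  0.058 ]
side lighter4_mid 0.63 [271.7 223.4] [ 0.4859 -0.029   0.058 ]
side lighter4_mid 0.3 [261.3 189. ] [0.5999 0.1323 0.058 ]
side jar 0.93 [334.4 342.3] [ 0.3118 -0.4139  0.    ]
side bowl 0.66 [248.5 176.6] [0.6896 0.2915 0.    ]
side sieve 0.93 [169.7 162.2] [0.5336 0.5889 0.    ]
side sieve 0.3 [287.7 230.2] [ 0.5539 -0.037   0.    ]
side mug 0.63 [141.4 183.2] [0.3639 0.5291 0.    ]
side tin 0.91 [288.8 189.3] [0.7364 0.1255 0.    ]
```

```bash
cat >> h.py <<'E'
def plan(target,yaw=None,step=0.03,show=True):
    """target TCP world, yaw=angle of tool x axis in world. print tool-frame delta & row units"""
    o=get_obs(); R=Ro.from_rotvec(o['ee_rot']).as_matrix()
    p=o['tool_pos']; cur=np.arctan2(R[1,0],R[0,0])
    d=R.T@(np.asarray(target)-p)
    print('t',round(o['time'],2),'pos',p.round(4),'yaw',round(cur,4),'tilt',R[:,2].round(3),'grip',round(o['grip_width'],3),'F',np.round(o['contact_force'],1))
    tw=0
    if yaw is not None:
        dy=(yaw-cur+np.pi)%(2*np.pi)-np.pi
        tw=np.degrees(dy*-1)/4
    print('tool delta units',(d/.03).round(3),'twist units',round(tw,3))
E
python3 - <<'E'
from h import *
plan([.40,-.10,.35],np.pi/2-.06)
plan([.40,-.10,.35],-np.pi/2-.06)
E
```

```text
t 1.85 pos [0.2813 0.5581 0.2313] yaw 2.6748 tilt [ 0. -0. -1.] grip 1.005 F [-0.6 -0.1  0.8]
tool delta units [-13.407 -17.809  -3.956] twist units 16.673
t 1.85 pos [0.2813 0.5581 0.2313] yaw 2.6748 tilt [ 0. -0. -1.] grip 1.005 F [-0.6 -0.1  0.8]
tool delta units [-13.407 -17.809  -3.956] twist units -28.327
```

>>> play_rows:
  slide:
    - [-0.3,-0.4,-1]
    - [-0.6,-0.8,-1]
    - [-0.75,-1,-1]
    - [-0.75,-1,-0.8]
    - [-0.75,-1,0]
    - [-0.75,-1,0]
    - [-0.75,-1,0]
    - [-0.75,-1,0]
    - [-0.75,-1,0]
    - [-0.75,-1,0]
  twist: [0,0,0,0,0,0,0,0,0,0]
  grip: [100,100,100,100,100,100,100,100,100,100]

```text
time: 2.85
tool_pos: [0.3429, 0.2096, 0.3512]
ee_rot: [0.711, 3.055, 0.0]
contact_force: [1.2, -1.0, 0.5]
grip_width: 1.0
```

```bash
python3 - <<'E'
from h import *
plan([.40,-.10,.35],np.pi/2-.06)
E
```

```text
t 2.85 pos [0.3429 0.2096 0.3512] yaw 2.684 tilt [ 0.005 -0.001 -1.   ] grip 1.0 F [ 1.2 -1.   0.5]
tool delta units [-6.265 -8.417  0.062] twist units 16.805
```

>>> play_rows:
  slide:
    - [-0.75,-1,0]
    - [-0.75,-1,0]
    - [-0.75,-1,0]
    - [-0.75,-1,0]
    - [-0.75,-1,0]
    - [-0.75,-1,0]
    - [-0.75,-1,0]
    - [-0.75,-1,0]
    - [-0.2,-0.4,0]
    - [0,0,0]
  twist: [0,0,0,0,0,0,0,0,0.8,1]
  grip: [100,100,100,100,100,100,100,100,100,100]

```text
time: 3.85
tool_pos: [0.3978, -0.1155, 0.3542]
ee_rot: [0.915, 2.99, 0.003]
contact_force: [-0.6, 0.5, 0.4]
grip_width: 1.001
```

>>> play_rows:
  slide:
    - [0,0,0]
    - [0,0,0]
    - [0,0,0]
    - [0,0,0]
    - [0,0,0]
    - [0,0,0]
    - [0,0,0]
    - [0,0,0]
    - [0,0,0]
    - [0,0,0]
  twist: [1,1,1,1,1,1,1,1,1,1]
  grip: [100,100,100,100,100,100,100,100,100,100]

```text
time: 4.85
tool_pos: [0.397, -0.117, 0.3551]
ee_rot: [1.924, 2.464, 0.011]
contact_force: [-0.4, 1.1, 0.1]
grip_width: 0.998
```

```bash
python3 - <<'E'
from h import *
plan([.47,-.12,.35],np.pi/2-.06)
E
```

```text
t 4.85 pos [ 0.397  -0.117   0.3551] yaw 1.8158 tilt [ 0.016 -0.004 -1.   ] grip 0.998 F [-0.4  1.1  0.1]
tool delta units [-0.685  2.333  0.209] twist units 4.369
```

>>> play_rows:
  slide:
    - [0,1,0]
    - [0,1,0]
    - [0,1,0]
    - [0,0.5,0]
    - [0,0,0]
    - [0,0,0]
  twist: [1,1,1,1,0.3,0]
  grip: [100,100,100,100,100,100]

```text
time: 5.45
tool_pos: [0.5037, -0.1007, 0.3579]
ee_rot: [2.285, 2.132, 0.016]
contact_force: [-0.2, -0.5, 0.3]
grip_width: 0.998
```

```bash
python3 - <<'E'
from h import *
plan([.50,-.12,.35],np.pi/2-.06)
cv2.imwrite('pics/w1.png',read_camera('wrist'))
Z={'holder':0,'bracket_top':.076,'igniter_top':.073,'bail_hinge':.05,'bail_grip':.143,'bolt_grip':.118,'tray':0,'lighter1_mid':.058,'lighter2_mid':.058,'lighter3_mid':.058,'lighter4_mid':.058}
for n,z in Z.items():
        for c,p in lm('wrist',n)[:4]:
            if c>.15: print(n,round(c,2),p.round(1),atz('wrist',p,z).round(4))
E
```

```text
t 5.45 pos [ 0.5037 -0.1007  0.3579] yaw 1.5018 tilt [ 0.019 -0.005 -1.   ] grip 0.998 F [-0.2 -0.5  0.3]
tool delta units [-0.649 -0.083  0.264] twist units -0.129
holder 0.95 [244.8 157.3] [ 0.4958 -0.1216  0.    ]
bracket_top 0.87 [268.6   1.2] [0.5437 0.0921 0.076 ]
bracket_top 0.34 [247.3 159.5] [ 0.5008 -0.1119  0.076 ]
igniter_top 0.69 [256.3 288.9] [ 0.4994 -0.3355  0.073 ]
bail_hinge 0.62 [279.2 161.8] [ 0.5506 -0.1242  0.05  ]
bail_hinge 0.49 [255.3 288.9] [ 0.4973 -0.3516  0.05  ]
bail_grip 0.87 [235.7 176.3] [ 0.4855 -0.1199  0.143 ]
bail_grip 0.17 [246.6 139.9] [ 0.5027 -0.0753  0.143 ]
bolt_grip 0.96 [276.1   8.5] [0.5486 0.0716 0.118 ]
tray 0.38 [245.3 156.9] [ 0.4973 -0.1212  0.    ]
lighter2_mid 0.8 [244.1 186.8] [ 0.4927 -0.1585  0.058 ]
lighter3_mid 0.71 [247.2 139.9] [ 0.5032 -0.0852  0.058 ]
```

View pics/w1.png

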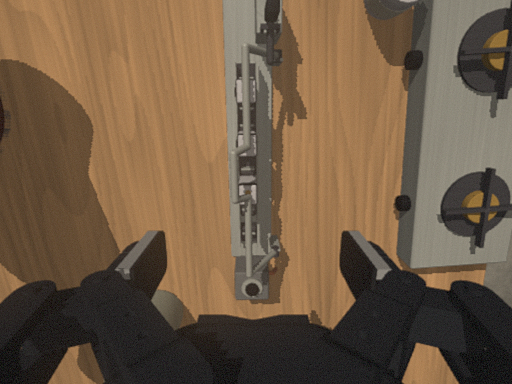

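```bash
cat >> h.py <<'E'
HP={'holder':(0,0,0),'bail_hinge':(.045,0,.05),'bail_grip':(-.0166,0,.143),'bolt_grip':(.032,.195,.118),'lighter1_mid':(0,-.105,.058),'lighter2_mid':(0,-.035,.058),'lighter3_mid':(0,.035,.058),'lighter4_mid':(0,.105,.058)}
def hw(h,P):
    c,s=np.cos(h[2]),np.sin(h[2]); P=np.asarray(P,float)
    return np.array([h[0]+c*P[0]-s*P[1],h[1]+s*P[0]+c*P[1],P[2]])
def fit(cams,names,h0=(.5,-.121,-.06)):
    obs=[]
    for c in cams:
        read_camera(c)
        for n in names:
            for cf,p in lm(c,n)[:4]:
                if cf>.3 and np.linalg.norm(p-proj(c,hw(h0,HP[n])))<14: obs.append((c,n,p,cf)); break
    f=lambda h: np.concatenate([(proj(c,hw(h,HP[n]))-p)*cf for c,n,p,cf in obs])
    r=least_squares(f,h0,loss='soft_l1',f_scale=1.5,x_scale=[.01,.01,.03])
    for c,n,p,cf in obs: print(c,n,round(cf,2),(proj(c,hw(r.x,HP[n]))-p).round(1))
    print('holder',r.x.round(4)); return r.x
E
python3 - <<'E'
from h import *
fit(['top','side','wrist'],HP)
fit(['wrist'],HP)
E
```

```text
top holder 0.86 [1.8 1.7]
top bail_hinge 0.67 [1.  1.9]
top bolt_grip 0.42 [-1.7 -0.4]
top lighter3_mid 0.39 [-1.8  1.2]
top lighter4_mid 0.49 [-1.3 -1. ]
side holder 0.63 [ 2.  -1.2]
side bail_hinge 0.73 [-1.1  0.6]
side bail_grip 0.62 [-3.7  0.7]
side bolt_grip 0.63 [-0.6 -0.6]
side lighter2_mid 0.67 [-1.  -1.5]
side lighter4_mid 0.54 [-2.6  1.3]
wrist holder 0.79 [2.2 1.7]
wrist bail_hinge 0.58 [-1.8 -0.7]
wrist bail_grip 0.68 [ 1.3 -0.3]
wrist bolt_grip 0.81 [0.1 0.6]
wrist lighter2_mid 0.6 [ 0.6 -1.3]
holder [ 0.5002 -0.1202 -0.0698]
wrist holder 0.96 [-1. -1.]
wrist bail_hinge 0.92 [-2.5  3.8]
wrist bail_grip 0.57 [2.7 1.8]
wrist bolt_grip 0.88 [-0.  -2.8]
wrist lighter2_mid 0.57 [1.2 2.3]
wrist lighter3_mid 0.73 [2. 0.]
holder [ 0.5002 -0.1213 -0.0557]
```

```bash
python3 - <<'E'
from h import *
plan([.5446,.05,.26],1.506)
E
```

```text
t 7.85 pos [ 0.5038 -0.1008  0.358 ] yaw 1.5009 tilt [ 0.019 -0.005 -1.   ] grip 0.998 F [ 0.5 -0.   0.1]
tool delta units [5.121 0.941 3.266] twist units -0.073
```

>>> play_rows:
  slide:
    - [1,0.2,0]
    - [1,0.2,0.5]
    - [1,0.2,0.9]
    - [1,0.2,0.9]
    - [1,0.14,0.9]
    - [0.12,0,0]
    - [0,0,0]
  twist: [0,0,0,0,0,0,0]
  grip: [100,100,100,100,100,100,100]

```text
time: 8.55
tool_pos: [0.5473, 0.0537, 0.2609]
ee_rot: [2.284, 2.124, 0.019]
contact_force: [1.0, -0.1, 0.9]
grip_width: 1.002
```

```bash
python3 - <<'E'
from h import *
plan([.5446,.0715,.115],1.506)
cv2.imwrite('pics/w2.png',read_camera('wrist'))
for n in ['bolt_grip']:
    for c,p in lm('wrist',n)[:4]:
        print(n,round(c,2),p.round(1),atz('wrist',p,.118).round(4))
print(proj('wrist',[.5446,.0715,.118]))
fit(['wrist'],HP,(.5,-.121,-.065))
E
```

```text
t 8.55 pos [0.5473 0.0537 0.2609] yaw 1.4979 tilt [ 0.024 -0.008 -1.   ] grip 1.002 F [ 1.  -0.1  0.9]
tool delta units [ 0.617 -0.254  4.856] twist units -0.117
bolt_grip 0.82 [244.1 153.5] [0.5447 0.0733 0.118 ]
[244.19288434 155.31525447]
wrist holder 0.57 [ 2.6 -1.2]
wrist bail_hinge 0.74 [-5.1 -1.1]
wrist bolt_grip 0.75 [-0.4 -0.1]
wrist lighter2_mid 0.59 [ 0.1 -0.7]
wrist lighter3_mid 0.79 [-0.1  0.7]
wrist lighter4_mid 0.69 [2.2 1.5]
holder [ 0.5004 -0.1188 -0.0626]
```

View pics/w2.png

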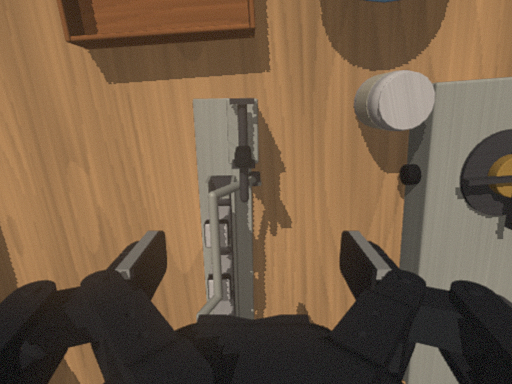

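>>> play_rows:
  slide:
    - [0.3,-0.1,1]
    - [0.3,-0.1,1]
    - [0,0,1]
    - [0,0,1]
    - [0,0,0.7]
    - [0,0,0.4]
  twist: [-0.1,0,0,0,0,0]
  grip: [70,70,70,70,70,70]

```text
time: 9.7
tool_pos: [0.5504, 0.0699, 0.1083]
ee_rot: [2.274, 2.123, 0.032]
contact_force: [-0.4, -0.4, -0.0]
grip_width: 0.697
```

```bash
python3 - <<'E'
from h import *
plan([.5447,.0725,.106],1.506)
cv2.imwrite('pics/w3.png',read_camera('wrist'))
for n in ['bolt_grip']:
    for c,p in lm('wrist',n)[:4]:
        print(n,round(c,2),p.round(1),atz('wrist',p,.118).round(4))
E
```

```text
t 9.7 pos [0.5504 0.0699 0.1083] yaw 1.5019 tilt [ 0.036 -0.008 -0.999] grip 0.697 F [-0.4 -0.4 -0. ]
tool delta units [ 0.073 -0.199  0.068] twist units -0.059
bolt_grip 0.75 [236.8 239.7] [0.5423 0.0732 0.118 ]
```

View pics/w3.png

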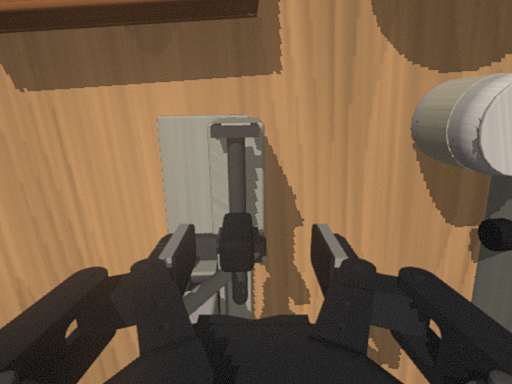

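>>> play_rows:
  slide:
    - [0.08,-0.22,0.05]
    - [0,0,0]
    - [0,0,0]
    - [0,0,0]
    - [0,0,0]
    - [0,0,0]
    - [0,0,0]
    - [0,0,0]
  twist: [0,0,0,0,0,0,0,0]
  grip: [70,0,0,0,0,0,0,0]
  grip_force: 40

```text
time: 10.6
tool_pos: [0.5426, 0.0732, 0.1109]
ee_rot: [2.275, 2.125, 0.029]
contact_force: [1.4, 0.1, -1.5]
grip_width: 0.177
```

```bash
python3 - <<'E'
from h import *
plan([.5447,.0725,.106],1.506)
E
```

```text
t 10.6 pos [0.5426 0.0732 0.1109] yaw 1.5024 tilt [ 0.033 -0.008 -0.999] grip 0.177 F [ 1.4  0.1 -1.5]
tool delta units [-0.017  0.067  0.165] twist units -0.052
```

>>> play_rows:
  slide:
    - [0.25,0,0.03]
    - [0.3,0,0.03]
    - [0.3,0,0.03]
    - [0.3,0,0.03]
    - [0.1,0,0]
    - [0,0,0]
  twist: [0,0,0,0,0,0]
  grip: [0,0,0,0,0,0]

```text
time: 11.2
tool_pos: [0.5447, 0.1092, 0.1109]
ee_rot: [2.271, 2.123, 0.011]
contact_force: [-0.5, -1.6, 0.2]
grip_width: 0.18
```

```bash
python3 - <<'E'
from h import *
plan([.545,.109,.106],1.506)
E
```

```text
t 11.2 pos [0.5447 0.1092 0.1109] yaw 1.503 tilt [ 0.027 -0.019 -0.999] grip 0.18 F [-0.5 -1.6  0.2]
tool delta units [-0.002  0.007  0.162] twist units -0.042
```

>>> play_rows:
  slide:
    - [0.1,0,0]
    - [0.1,0,0]
  twist: [0,0]
  grip: [0,0]

```text
time: 11.4
tool_pos: [0.5447, 0.1095, 0.1108]
ee_rot: [2.263, 2.117, -0.008]
contact_force: [-3.6, -14.4, 2.8]
grip_width: 0.178
```

>>> play_rows:
  slide:
    - [0,0,0]
    - [0,0,0]
    - [0,0,-0.5]
    - [0,0,-1]
    - [0,0,-1]
  twist: [0,0,0,0,0]
  grip: [50,50,50,50,50]

```text
time: 11.9
tool_pos: [0.5417, 0.1138, 0.185]
ee_rot: [2.267, 2.12, -0.01]
contact_force: [0.9, 0.9, 1.1]
grip_width: 0.502
```

```bash
python3 - <<'E'
from h import *
h=fit(['wrist'],['holder','bail_hinge','lighter2_mid','lighter3_mid','lighter4_mid'],(.5,-.12,-.0626))
for n in ['bolt_grip']:
    for c,p in lm('wrist',n)[:4]:
        print(n,round(c,2),p.round(1),atz('wrist',p,.118).round(4))
g=hw((.5,-.1195,-.063),HP['bail_grip']);print(g)
plan(g+[0,0,.06],1.508)
cv2.imwrite('pics/w4.png',read_camera('wrist'))
E
```

```text
wrist lighter4_mid 0.93 [ 0. -0.]
holder [ 0.5021 -0.1168 -0.0644]
bolt_grip 0.88 [255.5 201.8] [0.5447 0.1084 0.118 ]
[ 0.48343293 -0.11845489  0.143     ]
t 12.25 pos [0.541  0.1133 0.1822] yaw 1.5033 tilt [ 0.019 -0.033 -0.999] grip 0.499 F [-0.6  0.1 -0.9]
tool delta units [-7.854 -1.384 -0.474] twist units -0.068
```

View pics/w4.png

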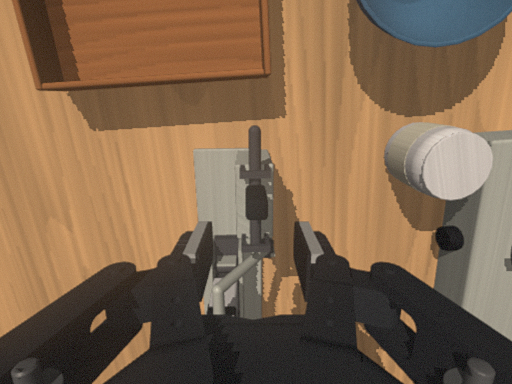

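>>> play_rows:
  slide:
    - [-0.8,-0.15,-1]
    - [-1,-0.18,-0.8]
    - [-1,-0.18,0]
    - [-1,-0.18,0]
    - [-1,-0.18,0]
    - [-1,-0.18,0]
    - [-1,-0.18,0]
    - [-0.6,-0.1,0]
    - [0,0,0]
  twist: [0,0,0,0,0,0,0,0,0]
  grip: [60,60,60,60,60,60,60,60,60]

```text
time: 13.2
tool_pos: [0.479, -0.1105, 0.2335]
ee_rot: [2.275, 2.133, -0.031]
contact_force: [0.6, 0.9, -0.1]
grip_width: 0.601
```

```bash
python3 - <<'E'
from h import *
h=fit(['wrist'],HP.keys(),(.5,-.12,-.0626))
for c,p in lm('wrist','bail_grip')[:4]:
        print(round(c,2),p.round(1),atz('wrist',p,.143).round(4))
g=hw((.5,-.1195,-.063),HP['bail_grip']);print(g)
plan(g+[0,0,.05],1.508)
cv2.imwrite('pics/w5.png',read_camera('wrist'))
E
```

```text
wrist holder 0.68 [1.9 1.1]
wrist bail_hinge 0.88 [-2.4 -0.9]
wrist bail_grip 0.61 [-0.8  0.3]
wrist lighter2_mid 0.82 [ 0.1 -3.1]
wrist lighter3_mid 0.83 [1.5 2. ]
holder [ 0.502  -0.1187 -0.0496]
0.61 [259.4 195.5] [ 0.4861 -0.1177  0.143 ]
[ 0.48343293 -0.11845489  0.143     ]
t 13.7 pos [ 0.48   -0.1083  0.2346] yaw 1.5104 tilt [ 0.003 -0.031 -1.   ] grip 0.602 F [ 0.4  0.3 -0.9]
tool delta units [-0.288  0.128  1.396] twist units 0.035
```

View pics/w5.png

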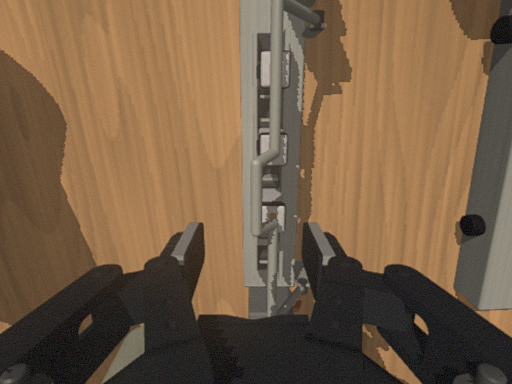

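>>> play_rows:
  slide:
    - [-0.2,0.15,1]
    - [0,0,1]
    - [0,0,1]
    - [0,0,0.6]
  twist: [0,0,0,0]
  grip: [60,60,60,60]

```text
time: 14.15
tool_pos: [0.4888, -0.1189, 0.1293]
ee_rot: [2.26, 2.131, -0.021]
contact_force: [-0.8, -0.8, 0.3]
grip_width: 0.598
```

```bash
python3 - <<'E'
from h import *
plan([.485,-.118,.125],1.508)
cv2.imwrite('pics/w6.png',read_camera('wrist'))
E
```

```text
t 14.15 pos [ 0.4888 -0.1189  0.1293] yaw 1.5116 tilt [ 0.014 -0.035 -0.999] grip 0.598 F [-0.8 -0.8  0.3]
tool delta units [ 0.027 -0.129  0.139] twist units 0.052
```

View pics/w6.png

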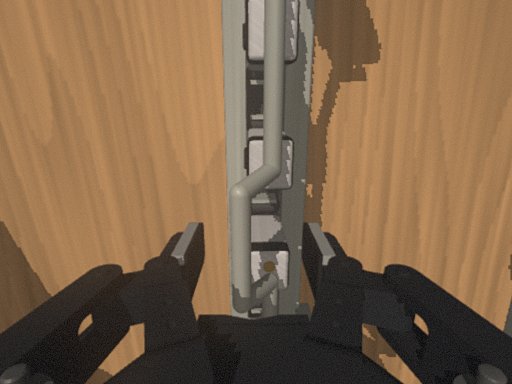

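>>> play_rows:
  slide:
    - [0,-0.15,0.15]
    - [0,0,0]
    - [0,0,0]
    - [0,0,0]
    - [0,0,0]
    - [0,0,0]
    - [0,0,0]
    - [0,0,0]
  twist: [0,0,0,0,0,0,0,0]
  grip: [60,0,0,0,0,0,0,0]
  grip_force: 30

```text
time: 15.0
tool_pos: [0.4836, -0.1182, 0.124]
ee_rot: [2.26, 2.132, -0.022]
contact_force: [1.1, -0.4, -3.3]
grip_width: 0.104
```

```bash
python3 - <<'E'
from h import *
plan([.485,-.118,.125],1.508)
E
```

```text
t 15.0 pos [ 0.4836 -0.1182  0.124 ] yaw 1.5122 tilt [ 0.014 -0.035 -0.999] grip 0.104 F [ 1.1 -0.4 -3.3]
tool delta units [ 0.009  0.047 -0.034] twist units 0.06
```

```bash
cat >> h.py <<'E'
def arc(q0,q1,n,base=None,tilt=True):
    """row deltas in tool units for bail arc"""
    o=get_obs(); R=Ro.from_rotvec(o['ee_rot']).as_matrix()
    th=-.060; a0=np.arctan2(.093,-.0616)
    qs=np.linspace(q0,q1,n+1); a=a0-qs
    X=np.c_[.1115*np.cos(a)*np.cos(th),.1115*np.cos(a)*np.sin(th),.1115*np.sin(a)]
    print(((X[1:]-X[:-1])@R/.03).round(2).tolist())
    print('rel to start',(X[1:]-X[0]).round(4).tolist())
E
python3 - <<'E'
from h import *
arc(0,1.55,12)
E
```

```text
[[-0.01, 0.42, -0.23], [-0.01, 0.45, -0.18], [-0.0, 0.47, -0.12], [-0.0, 0.48, -0.06], [-0.0, 0.48, 0.01], [0.0, 0.47, 0.07], [0.0, 0.46, 0.13], [0.01, 0.44, 0.19], [0.01, 0.41, 0.24], [0.01, 0.38, 0.29], [0.01, 0.34, 0.34], [0.01, 0.29, 0.38]]
rel to start [[0.0125, -0.0007, 0.0072], [0.0257, -0.0015, 0.0126], [0.0396, -0.0024, 0.0164], [0.0539, -0.0032, 0.0183], [0.0682, -0.0041, 0.0183], [0.0825, -0.005, 0.0165], [0.0964, -0.0058, 0.0129], [0.1097, -0.0066, 0.0075], [0.1222, -0.0073, 0.0005], [0.1337, -0.008, -0.0082], [0.144, -0.0087, -0.0182], [0.153, -0.0092, -0.0295]]
```

>>> play_rows:
  slide:
    - [0,0.42,-0.23]
    - [0,0.45,-0.18]
    - [0,0.47,-0.12]
    - [0,0.48,-0.06]
  twist: [0,0,0,0]
  grip: [0,0,0,0]

```text
time: 15.4
tool_pos: [0.5343, -0.1212, 0.1437]
ee_rot: [2.267, 2.138, -0.038]
contact_force: [-2.3, 0.8, -1.9]
grip_width: 0.103
```

```bash
python3 - <<'E'
from h import *
plan([.4836+.0964,-.118-.0058,.124+.0129],1.508)
E
```

```text
t 15.4 pos [ 0.5343 -0.1212  0.1437] yaw 1.512 tilt [-0.    -0.035 -0.999] grip 0.103 F [-2.3  0.8 -1.9]
tool delta units [0.009 1.525 0.228] twist units 0.057
```

>>> play_rows:
  slide:
    - [0,0.5,0.0]
    - [0,0.5,0.1]
    - [0,0.5,0.15]
    - [0,0.44,0.2]
  twist: [0,0,0,0]
  grip: [0,0,0,0]

```text
time: 15.8
tool_pos: [0.5943, -0.1246, 0.1348]
ee_rot: [2.269, 2.14, -0.04]
contact_force: [-3.7, 1.4, -0.8]
grip_width: 0.101
```

```bash
python3 - <<'E'
from h import *
plan([.636,-.127,.0945],1.508)
E
```

```text
t 15.8 pos [ 0.5943 -0.1246  0.1348] yaw 1.5123 tilt [-0.004 -0.034 -0.999] grip 0.101 F [-3.7  1.4 -0.8]
tool delta units [0.046 1.395 1.339] twist units 0.062
```

>>> play_rows:
  slide:
    - [0,0.42,0.28]
    - [0,0.38,0.34]
    - [0,0.34,0.38]
    - [0,0.25,0.4]
    - [0,0.06,0.15]
    - [0,0,0]
  twist: [0,0,0,0,0,0]
  grip: [0,0,0,0,0,0]

```text
time: 16.4
tool_pos: [0.635, -0.1271, 0.0985]
ee_rot: [2.281, 2.155, -0.063]
contact_force: [-0.7, -0.1, -4.3]
grip_width: 0.097
```

```bash
python3 - <<'E'
from h import *
plan([.636,-.127,.0945],1.508)
cv2.imwrite('pics/s7.png',read_camera('side'))
E
```

```text
t 16.4 pos [ 0.635  -0.1271  0.0985] yaw 1.5143 tilt [-0.027 -0.03  -0.999] grip 0.097 F [-0.7 -0.1 -4.3]
tool delta units [0.009 0.037 0.132] twist units 0.091
```

View pics/s7.png

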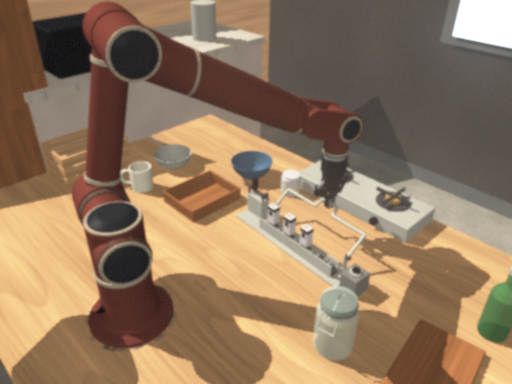

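>>> play_rows:
  slide:
    - [0,0.05,0.15]
    - [0,0.03,0.12]
    - [0,0,0.08]
  twist: [0,0,0]
  grip: [0,0,0]

```text
time: 16.75
tool_pos: [0.6352, -0.1271, 0.0978]
ee_rot: [-2.28, -2.154, 0.073]
contact_force: [-4.2, 2.0, 5.1]
grip_width: 0.106
```

>>> play_rows:
  slide:
    - [0,0,0]
    - [0,0,0]
    - [0,0,0]
    - [0,0,-0.5]
    - [0,0,-1]
    - [0,0,-1]
    - [0,0,-1]
    - [0,0,0]
  twist: [0,0,0,0,0,0,0,0]
  grip: [40,40,40,40,60,70,70,70]

```text
time: 17.55
tool_pos: [0.641, -0.1245, 0.2099]
ee_rot: [2.283, 2.156, -0.068]
contact_force: [0.1, -0.5, 0.7]
grip_width: 0.696
```

```bash
python3 - <<'E'
from h import *
plan([.5,-.03,.28],1.508)
cv2.imwrite('pics/s8.png',read_camera('side'))
cv2.imwrite('pics/w8.png',read_camera('wrist'))
for c in ['side','wrist']:
  print(lm(c,'bail_grip')[:2])
a=np.arctan2(.093,-.0616)-1.55
print([ (q,proj('side',hw((.501,-.119,-.06),(.045+.1115*np.cos(a+1.55-q),0,.05+.1115*np.sin(a+1.55-q)))).round(1)) for q in (1.35,1.45,1.55)])
E
```

```text
t 17.55 pos [ 0.641  -0.1245  0.2099] yaw 1.5141 tilt [-0.031 -0.03  -0.999] grip 0.696 F [ 0.1 -0.5  0.7]
tool delta units [ 2.804 -4.94  -2.28 ] twist units 0.087
[(0.85, array([333.5168, 200.4096]))]
[(0.86, array([252.8768, 187.3152]))]
[(1.35, array([327. , 199.9])), (1.45, array([328.4, 201.2])), (1.55, array([329.6, 202.8]))]
```

View pics/s8.png

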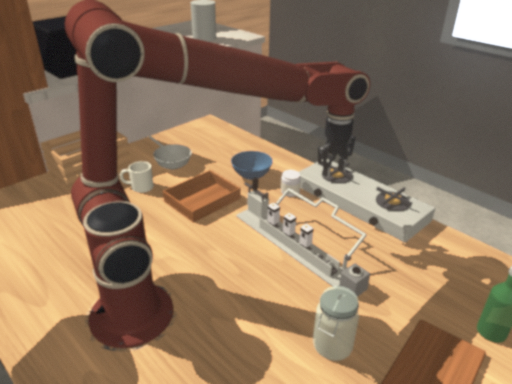

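```bash
python3 - <<'E'
from h import *
read_camera('wrist'); p=lm('wrist','bail_grip')[0][1]
o,d=ray('wrist',p); h=(.501,-.119,-.06)
c,s=np.cos(h[2]),np.sin(h[2])
for t in np.arange(.15,.3,.01):
    X=o+d*t; v=X[:2]-h[:2]; hx=c*v[0]+s*v[1]; r=np.hypot(hx-.045,X[2]-.05); q=np.arctan2(.093,-.0616)-np.arctan2(X[2]-.05,hx-.045)
    print(round(t,2),round(r,4),round(q,3),X.round(3))
E
```

```text
0.15 0.1751 1.147 [ 0.641 -0.1    0.198]
0.16 0.167 1.176 [ 0.64  -0.103  0.189]
0.17 0.159 1.208 [ 0.64  -0.106  0.179]
0.18 0.1512 1.244 [ 0.639 -0.109  0.17 ]
0.19 0.1437 1.283 [ 0.639 -0.112  0.16 ]
0.2 0.1364 1.326 [ 0.639 -0.115  0.151]
0.21 0.1293 1.374 [ 0.638 -0.118  0.141]
0.22 0.1226 1.428 [ 0.638 -0.121  0.132]
0.23 0.1163 1.487 [ 0.637 -0.125  0.122]
0.24 0.1105 1.553 [ 0.637 -0.128  0.113]
0.25 0.1052 1.626 [ 0.636 -0.131  0.103]
0.26 0.1005 1.707 [ 0.636 -0.134  0.094]
0.27 0.0965 1.794 [ 0.635 -0.137  0.084]
0.28 0.0933 1.889 [ 0.635 -0.14   0.075]
0.29 0.091 1.989 [ 0.635 -0.143  0.065]
```

>>> play_rows:
  slide:
    - [0,-0.5,-1]
    - [0.5,-1,-1]
    - [0.5,-1,-0.8]
    - [0.5,-1,0]
    - [0.5,-1,0]
    - [0,-0.4,0]
    - [0,0,0]
  twist: [0,0,0,0,0,0,0]
  grip: [70,70,70,70,70,70,70]

```text
time: 18.55
tool_pos: [0.4893, -0.0501, 0.2826]
ee_rot: [-2.263, -2.136, 0.093]
contact_force: [0.6, -0.3, -0.2]
grip_width: 0.702
```

```bash
python3 - <<'E'
from h import *
plan([.5,-.03,.28],1.508)
cv2.imwrite('pics/w9.png',read_camera('wrist'))
h=fit(['wrist'],[n for n in HP if n[:4] not in('bolt',) and n!='bail_grip'],(.501,-.119,-.06))
for n in ['lighter1_mid','lighter2_mid','lighter3_mid','lighter4_mid']:
    for c,p in lm('wrist',n)[:4]: print(n,round(c,2),p.round(1),atz('wrist',p,.058).round(4))
E
```

```text
t 18.55 pos [ 0.4893 -0.0501  0.2826] yaw 1.5135 tilt [-0.063 -0.02  -0.998] grip 0.702 F [ 0.6 -0.3 -0.2]
tool delta units [0.69  0.322 0.051] twist units 0.079
wrist holder 0.6 [0.3 1.1]
wrist bail_hinge 0.65 [-0.   0.4]
wrist lighter2_mid 0.84 [-0.3 -1.6]
wrist lighter3_mid 0.72 [ 0.8 -0.5]
wrist lighter4_mid 0.6 [-0.7  1.6]
holder [ 0.5017 -0.1207 -0.0674]
lighter1_mid 0.68 [306.9 205.7] [ 0.5458 -0.1208  0.058 ]
lighter2_mid 0.84 [273.1 232.3] [ 0.4996 -0.1581  0.058 ]
lighter3_mid 0.72 [273.5 182.2] [ 0.5029 -0.0864  0.058 ]
lighter4_mid 0.6 [276.7 125.6] [ 0.5096 -0.014   0.058 ]
```

View pics/w9.png

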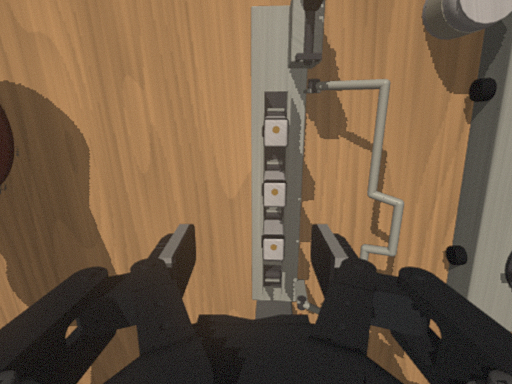

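```bash
python3 - <<'E'
from h import *
plan([.5088,-.0146,.15],1.508)
E
```

```text
t 19.15 pos [ 0.4908 -0.0506  0.2833] yaw 1.513 tilt [-0.062 -0.02  -0.998] grip 0.703 F [-0.7  0.5 -0.4]
tool delta units [1.34  0.798 4.371] twist units 0.071
```

>>> play_rows:
  slide:
    - [0.4,0.2,0.8]
    - [0.4,0.2,0.8]
    - [0.4,0.2,0.8]
    - [0.14,0.2,0.8]
    - [0,0,0.8]
  twist: [0,0,0,0,0]
  grip: [70,70,70,70,70]

```text
time: 19.65
tool_pos: [0.5148, -0.0143, 0.1635]
ee_rot: [-2.274, -2.141, 0.08]
contact_force: [-0.4, 0.2, 0.3]
grip_width: 0.697
```

```bash
python3 - <<'E'
from h import *
plan([.5088,-.0146,.15],1.508)
E
```

```text
t 19.65 pos [ 0.5148 -0.0143  0.1635] yaw 1.5115 tilt [-0.049 -0.023 -0.999] grip 0.697 F [-0.4  0.2  0.3]
tool delta units [-0.011 -0.178  0.459] twist units 0.051
```

>>> play_rows:
  slide:
    - [0,-0.18,0.5]
    - [0,0.0,1]
    - [0,0,1]
    - [0,0,0.7]
  twist: [0,0,0,0]
  grip: [70,70,70,70]

```text
time: 20.05
tool_pos: [0.5044, -0.0162, 0.0652]
ee_rot: [-2.275, -2.143, 0.078]
contact_force: [-0.5, -0.7, 0.4]
grip_width: 0.694
```

```bash
python3 - <<'E'
from h import *
cv2.imwrite('pics/w10.png',read_camera('wrist'))
plan([.5088,-.0146,.067],1.508)
E
```

```text
t 20.1 pos [ 0.5017 -0.0159  0.0616] yaw 1.5118 tilt [-0.053 -0.022 -0.998] grip 0.699 F [-2.4 -1.2 -3. ]
tool delta units [ 0.052  0.224 -0.192] twist units 0.055
```

View pics/w10.png

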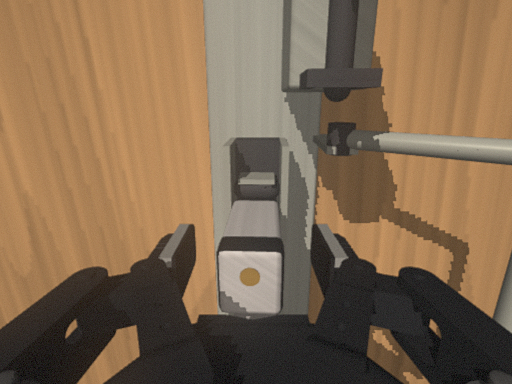

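>>> play_rows:
  slide:
    - [0,0.06,-0.15]
    - [0,0,0]
    - [0,0,0]
    - [0,0,0]
    - [0,0,0]
    - [0,0,0]
    - [0,0,0]
    - [0,0,0]
  twist: [0,0,0,0,0,0,0,0]
  grip: [70,0,0,0,0,0,0,0]
  grip_force: 70

```text
time: 20.9
tool_pos: [0.5055, -0.0163, 0.0697]
ee_rot: [-2.275, -2.142, 0.079]
contact_force: [0.4, -1.2, -4.2]
grip_width: 0.295
```

```bash
python3 - <<'E'
from h import *
o=get_obs(); p=o['tool_pos']
plan(p+[0,0,.06],1.508)
print(o['moment'])
E
```

```text
t 20.9 pos [ 0.5055 -0.0163  0.0697] yaw 1.5113 tilt [-0.048 -0.023 -0.999] grip 0.295 F [ 0.4 -1.2 -4.2]
tool delta units [-0.052 -0.093 -1.997] twist units 0.048
[ 0.00826009 -0.2406868  -0.00344171]
```

>>> play_rows:
  slide:
    - [-0.01,-0.01,-0.3]
    - [-0.01,-0.02,-0.4]
    - [-0.01,-0.02,-0.4]
    - [-0.01,-0.02,-0.4]
    - [-0.01,-0.03,-0.5]
    - [-0.01,-0.03,-0.5]
  twist: [0,0,0,0,0,0]
  grip: [0,0,0,0,0,0]

```text
time: 21.5
tool_pos: [0.5046, -0.0161, 0.1515]
ee_rot: [-2.274, -2.141, 0.081]
contact_force: [0.2, -0.0, -2.1]
grip_width: 0.295
```

```bash
python3 - <<'E'
from h import *
o=get_obs(); p=o['tool_pos']
plan(p+[0,0,.06],1.508)
cv2.imwrite('pics/s11.png',read_camera('side'))
E
```

```text
t 21.5 pos [ 0.5046 -0.0161  0.1515] yaw 1.5113 tilt [-0.049 -0.023 -0.999] grip 0.295 F [ 0.2 -0.  -2.1]
tool delta units [-0.051 -0.096 -1.997] twist units 0.048
```

View pics/s11.png

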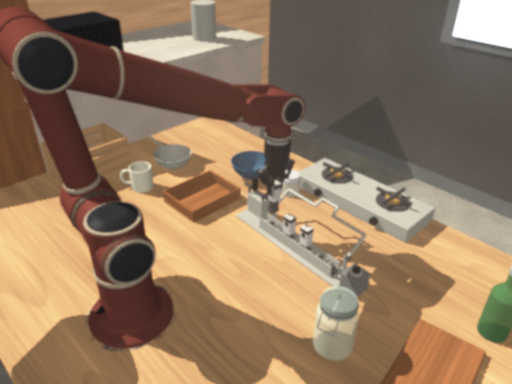

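>>> play_rows:
  slide:
    - [0,0,-0.6]
    - [0,0,-1]
    - [0.3,-0.1,-1]
    - [0.6,-0.1,-0.2]
    - [0.7,0,0]
    - [0.7,0,0]
    - [0.7,0,0]
    - [0.7,0,0]
    - [0.5,0,0]
    - [0,0,0]
  twist: [0,0,0,0,0,0,0,0,0,0]
  grip: [0,0,0,0,0,0,0,0,0,0]

```text
time: 22.55
tool_pos: [0.511, 0.1157, 0.2523]
ee_rot: [-2.284, -2.145, 0.069]
contact_force: [-0.1, 0.0, -1.4]
grip_width: 0.294
```

```bash
cat >> h.py <<'E'
def traypose(cam):
    """fit from mask: 4 rim corners at z=.045"""
    for m in cut_out(cam,'tray')[:2]:
        cs=cv2.findContours(m['mask'].astype(np.uint8),cv2.RETR_EXTERNAL,cv2.CHAIN_APPROX_NONE)[0]
        c=max(cs,key=cv2.contourArea)[:,0].astype(float)
        print(cam,'tray conf',round(m['conf'],2),'mask',m['mask'].sum(), 'bbox px',c.min(0),c.max(0))
        W=np.array([atz(cam,p,.045)[:2] for p in c],np.float32)
        print('  rim minrect',cv2.minAreaRect(W))
    for cf,p in lm(cam,'tray')[:2]: print('  lm',round(cf,2),p.round(1),atz(cam,p,0).round(4))
E
python3 - <<'E'
from h import *
plan([.467,.293,.2],1.508)
cv2.imwrite('pics/w12.png',read_camera('wrist'));traypose('wrist')
cv2.imwrite('pics/t12.png',read_camera('top'));traypose('top')
read_camera('side');traypose('side')
E
```

```text
t 22.55 pos [0.511  0.1157 0.2523] yaw 1.5085 tilt [-0.037 -0.025 -0.999] grip 0.294 F [-0.1  0.  -1.4]
tool delta units [ 5.854 -1.775  1.647] twist units 0.007
wrist tray conf 0.87 mask 16837 bbox px [103.   0.] [304.  92.]
  rim minrect ((0.46141183376312256, 0.24028930068016052), (0.09300092607736588, 0.21561521291732788), 86.23008728027344)
wrist tray conf 0.25 mask 650 bbox px [297. 220.] [364. 258.]
  rim minrect ((0.6051024794578552, 0.00785425677895546), (0.02978391945362091, 0.10005128383636475), 55.887657165527344)
  lm 0.73 [207.1  12.7] [0.4595 0.2849 0.    ]
top tray conf 0.75 mask 2752 bbox px [168. 185.] [220. 248.]
  rim minrect ((0.462066113948822, 0.2886175513267517), (0.21072740852832794, 0.17279307544231415), 0.5053587555885315)
  lm 0.74 [196.5 216.6] [0.4641 0.2884 0.    ]
side tray conf 0.88 mask 2457 bbox px [163. 170.] [240. 222.]
  rim minrect ((0.443935364484787, 0.2623521685600281), (0.2221950888633728, 0.2465619593858719), 89.95881652832031)
side tray conf 0.29 mask 350 bbox px [282. 170.] [300. 191.]
  rim minrect ((0.7346508502960205, 0.116909921169281), (0.14384250342845917, 0.06518721580505371), 41.397666931152344)
  lm 0.76 [201.6 200.7] [ 0.456   0.2848 -0.    ]
```

View pics/w12.png

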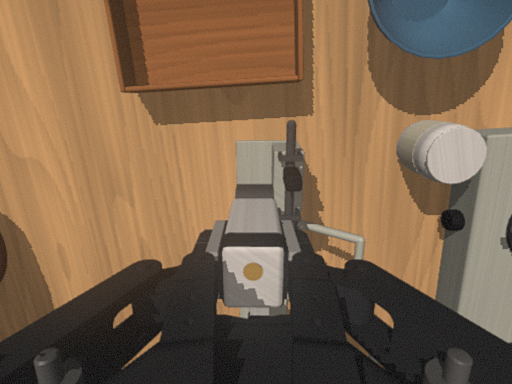

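View pics/t12.png

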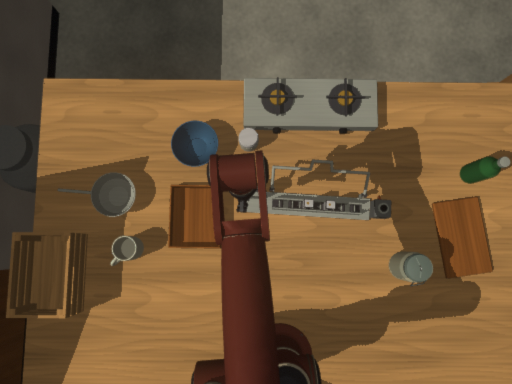

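>>> play_rows:
  slide:
    - [0.6,-0.2,0]
    - [0.8,-0.2,0]
    - [0.8,-0.2,0]
    - [0.8,-0.2,0]
    - [0.8,-0.2,0]
    - [0.8,-0.2,0]
    - [0.8,-0.2,0]
    - [0.8,-0.2,0.3]
    - [0.6,-0.1,0.5]
    - [0.3,0,0.5]
  twist: [0,0,0,0,0,0,0,0,0,0]
  grip: [0,0,0,0,0,0,0,0,0,0]

```text
time: 24.0
tool_pos: [0.4753, 0.3332, 0.2102]
ee_rot: [-2.3, -2.134, 0.061]
contact_force: [0.2, -0.2, -0.5]
grip_width: 0.294
```

```bash
python3 - <<'E'
from h import *
plan([.461,.335,.075],1.508)
cv2.imwrite('pics/w13.png',read_camera('wrist'));traypose('wrist')
E
```

```text
t 24.0 pos [0.4753 0.3332 0.2102] yaw 1.4963 tilt [-0.031 -0.024 -0.999] grip 0.294 F [ 0.2 -0.2 -0.5]
tool delta units [ 0.14  -0.346  4.517] twist units -0.167
wrist tray conf 0.74 mask 19946 bbox px [142. 118.] [343. 267.]
  rim minrect ((0.4587940573692322, 0.2904146611690521), (0.1729925274848938, 0.2103738784790039), 89.77068328857422)
  lm 0.7 [247.7 197.6] [0.4581 0.2804 0.    ]
```

View pics/w13.png

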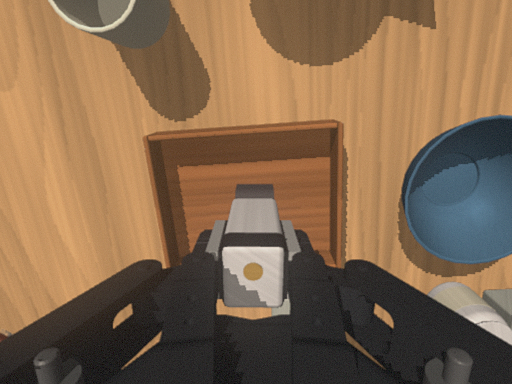

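>>> play_rows:
  slide:
    - [0.1,-0.2,0.8]
    - [0.1,-0.1,0.9]
    - [0,0,0.9]
    - [0,0,0.8]
    - [0,0,0.6]
  twist: [-0.1,0,0,0,0]
  grip: [0,0,0,0,0]

```text
time: 24.65
tool_pos: [0.4694, 0.3325, 0.0945]
ee_rot: [2.301, 2.136, -0.046]
contact_force: [0.2, 0.5, -2.0]
grip_width: 0.294
```

```bash
python3 - <<'E'
from h import *
plan([.461,.335,.070],1.508)
E
```

```text
t 24.65 pos [0.4694 0.3325 0.0945] yaw 1.4967 tilt [-0.021 -0.021 -1.   ] grip 0.294 F [ 0.2  0.5 -2. ]
tool delta units [ 0.081 -0.27   0.82 ] twist units -0.162
```

>>> play_rows:
  slide:
    - [0,-0.2,0.3]
    - [0,0,0.25]
    - [0,0,0.15]
    - [0,0,0.1]
  twist: [0,0,0,0]
  grip: [0,0,0,0]

```text
time: 25.05
tool_pos: [0.4638, 0.3299, 0.0703]
ee_rot: [2.304, 2.132, -0.047]
contact_force: [0.2, 0.7, -1.0]
grip_width: 0.293
```

```bash
python3 - <<'E'
from h import *
plan([.461,.335,.070],1.508)
E
```

```text
t 25.05 pos [0.4638 0.3299 0.0703] yaw 1.4932 tilt [-0.02  -0.022 -1.   ] grip 0.293 F [ 0.2  0.7 -1. ]
tool delta units [ 0.161 -0.107  0.007] twist units -0.212
```

>>> play_rows:
  slide:
    - [0,0,0.08]
    - [0,0,0.06]
  twist: [0,0]
  grip: [0,0]

```text
time: 25.25
tool_pos: [0.4648, 0.3303, 0.0673]
ee_rot: [2.304, 2.131, -0.043]
contact_force: [0.0, 0.1, -1.8]
grip_width: 0.299
```

>>> play_rows:
  slide:
    - [0,0,0.1]
    - [0,0,0]
  twist: [0,0]
  grip: [0,0]

```text
time: 25.45
tool_pos: [0.4659, 0.331, 0.0677]
ee_rot: [2.303, 2.131, -0.04]
contact_force: [0.5, 0.1, -1.4]
grip_width: 0.298
```

>>> play_rows:
  slide:
    - [0,-0.03,0.12]
  twist: [0]
  grip: [0]

```text
time: 25.55
tool_pos: [0.4664, 0.3319, 0.0666]
ee_rot: [2.303, 2.13, -0.035]
contact_force: [-4.7, -2.7, 18.0]
grip_width: 0.299
```

```bash
python3 - <<'E'
from h import *
cv2.imwrite('pics/w14.png',read_camera('wrist'))
plan([.461,.335,.070],1.508)
cv2.imwrite('pics/s14.png',cv2.resize(read_camera('side')[130:260,120:320],None,fx=3,fy=3))
E
```

```text
t 25.6 pos [0.4664 0.3317 0.0667] yaw 1.4935 tilt [-0.014 -0.019 -1.   ] grip 0.291 F [-1.3 -1.7  8. ]
tool delta units [ 0.092 -0.189 -0.11 ] twist units -0.208
```

View pics/s14.png

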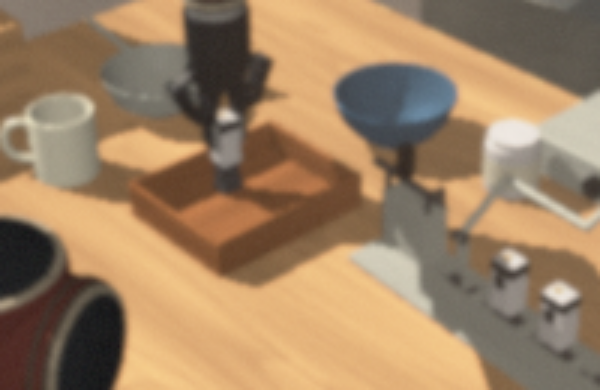

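>>> play_rows:
  slide:
    - [0,0,-0.03]
    - [0,0,0]
    - [0,0,0]
    - [0,0,0]
    - [0,0,-0.3]
    - [0,0,-0.7]
    - [0,0,-1]
    - [0,0,-1]
    - [0,0,-1]
    - [0,0,-0.6]
  twist: [0,0,0,0,0,0,0,0,0,0]
  grip: [50,50,50,50,50,50,50,50,60,70]

```text
time: 26.65
tool_pos: [0.466, 0.3334, 0.2079]
ee_rot: [2.303, 2.132, -0.047]
contact_force: [0.1, -0.2, 0.1]
grip_width: 0.7
```

```bash
python3 - <<'E'
from h import *
cv2.imwrite('pics/w15.png',read_camera('wrist'))
traypose('wrist')
l3=hw((.500,-.1205,-.064),(0,.035,.15));print(l3)
plan(l3+[0,0,.05],1.508)
E
```

```text
wrist tray conf 0.8 mask 24277 bbox px [148. 119.] [351. 276.]
  rim minrect ((0.46275827288627625, 0.290728360414505), (0.1773073822259903, 0.212974414229393), 89.83527374267578)
  lm 0.82 [251.7 195.6] [0.458  0.2864 0.    ]
[ 0.50223847 -0.08557166  0.15      ]
t 26.8 pos [0.466  0.3334 0.2064] yaw 1.4937 tilt [-0.02  -0.022 -1.   ] grip 0.703 F [-0.2 -0.  -0. ]
tool delta units [-13.822   2.289   0.5  ] twist units -0.205
```

View pics/w15.png

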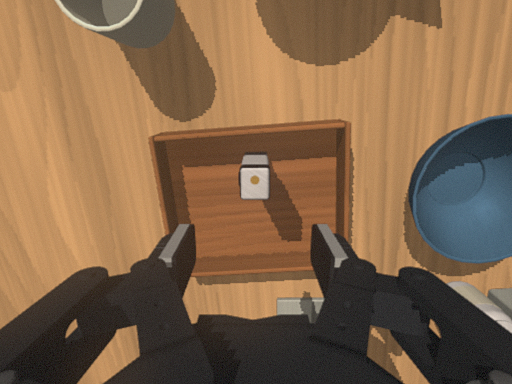

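>>> play_rows:
  slide:
    - [-1,0.1,-0.4]
    - [-1,0.1,-0.2]
    - [-1,0.15,0]
    - [-1,0.15,0]
    - [-1,0.15,0]
    - [-1,0.15,0]
    - [-1,0.15,0]
    - [-1,0.15,0]
    - [-1,0.15,0]
    - [-1,0.15,0]
  twist: [-0.1,-0.1,0,0,0,0,0,0,0,0]
  grip: [70,70,70,70,70,70,70,70,70,70]

```text
time: 27.8
tool_pos: [0.4795, 0.0221, 0.21]
ee_rot: [-2.269, -2.148, 0.089]
contact_force: [0.1, 0.5, 0.8]
grip_width: 0.699
```

```bash
python3 - <<'E'
from h import *
plan([.5025,-.0856,.15],1.508)
E
```

```text
t 27.8 pos [0.4795 0.0221 0.21  ] yaw 1.5168 tilt [-0.052 -0.028 -0.998] grip 0.699 F [0.1 0.5 0.8]
tool delta units [-3.481  1.065  2.055] twist units 0.126
```

>>> play_rows:
  slide:
    - [-0.9,0.3,0]
    - [-0.9,0.3,0]
    - [-0.9,0.3,0]
    - [-0.6,0.15,0.6]
    - [0,0,0.6]
    - [0,0,0.5]
  twist: [0.1,0,0,0,0,0]
  grip: [70,70,70,70,70,70]

```text
time: 28.4
tool_pos: [0.4973, -0.0873, 0.1485]
ee_rot: [-2.275, -2.125, 0.102]
contact_force: [-0.2, -1.1, -0.1]
grip_width: 0.698
```

```bash
python3 - <<'E'
from h import *
plan([.5025,-.0856,.068],1.508)
cv2.imwrite('pics/w16.png',read_camera('wrist'))
for c,p in lm('wrist','lighter3_mid')[:4]: print(round(c,2),p.round(1),atz('wrist',p,.058).round(4))
E
```

```text
t 28.4 pos [ 0.4973 -0.0873  0.1485] yaw 1.5037 tilt [-0.066 -0.025 -0.998] grip 0.698 F [-0.2 -1.1 -0.1]
tool delta units [0.145 0.343 2.663] twist units -0.061
0.78 [260.9 184.2] [ 0.4969 -0.0842  0.058 ]
```

View pics/w16.png

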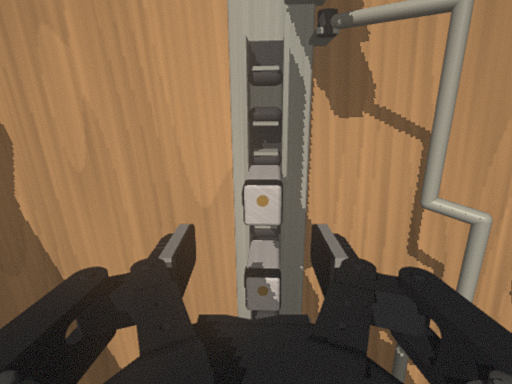

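>>> play_rows:
  slide:
    - [0.1,0.2,0.4]
    - [0,0.07,0.8]
    - [0,0,0.8]
    - [0,0,0.5]
    - [0,0,0]
  twist: [0,0,0,0,0]
  grip: [70,70,70,70,70]

```text
time: 29.0
tool_pos: [0.501, -0.0827, 0.0683]
ee_rot: [-2.268, -2.13, 0.102]
contact_force: [-0.2, 0.9, -0.6]
grip_width: 0.701
```

```bash
python3 - <<'E'
from h import *
plan([.5005,-.0856,.068],1.508)
cv2.imwrite('pics/w17.png',read_camera('wrist'))
E
```

```text
t 29.0 pos [ 0.501  -0.0827  0.0683] yaw 1.5089 tilt [-0.067 -0.024 -0.997] grip 0.701 F [-0.2  0.9 -0.6]
tool delta units [-0.097 -0.009  0.013] twist units 0.013
```

View pics/w17.png

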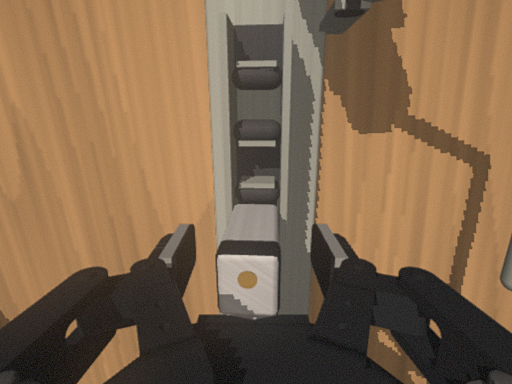

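>>> play_rows:
  slide:
    - [-0.05,-0.03,0]
    - [0,0,0]
    - [0,0,0]
    - [0,0,0]
    - [0,0,0]
    - [0,0,0]
    - [0,0,0]
  twist: [0,0,0,0,0,0,0]
  grip: [0,0,0,0,0,0,0]
  grip_force: 70

```text
time: 29.75
tool_pos: [0.5032, -0.0842, 0.0724]
ee_rot: [-2.272, -2.136, 0.095]
contact_force: [0.4, 0.2, -2.8]
grip_width: 0.297
```

```bash
python3 - <<'E'
from h import *
o=get_obs(); p=o['tool_pos']
plan(p+[0,0,.06],1.508)
E
```

```text
t 29.75 pos [ 0.5032 -0.0842  0.0724] yaw 1.5098 tilt [-0.059 -0.026 -0.998] grip 0.297 F [ 0.4  0.2 -2.8]
tool delta units [-0.059 -0.115 -1.996] twist units 0.025
```

>>> play_rows:
  slide:
    - [-0.01,-0.02,-0.3]
    - [-0.01,-0.02,-0.4]
    - [-0.01,-0.02,-0.4]
    - [-0.01,-0.02,-0.4]
    - [-0.01,-0.03,-0.5]
    - [-0.02,-0.05,-0.8]
    - [-0.02,-0.05,-0.9]
    - [0,0,-0.9]
    - [0.3,0,-0.7]
    - [0.6,0,0]
  twist: [0,0,0,0,0,0,0,0,0,0]
  grip: [0,0,0,0,0,0,0,0,0,0]

```text
time: 30.75
tool_pos: [0.5083, -0.0566, 0.251]
ee_rot: [-2.282, -2.137, 0.09]
contact_force: [0.7, 0.3, -0.7]
grip_width: 0.298
```

```bash
python3 - <<'E'
from h import *
plan([.463,.288,.21],1.508)
cv2.imwrite('pics/w18.png',read_camera('wrist'))
E
```

```text
t 30.75 pos [ 0.5083 -0.0566  0.251 ] yaw 1.5062 tilt [-0.052 -0.029 -0.998] grip 0.298 F [ 0.7  0.3 -0.7]
tool delta units [11.405 -2.195  1.108] twist units -0.025
```

View pics/w18.png

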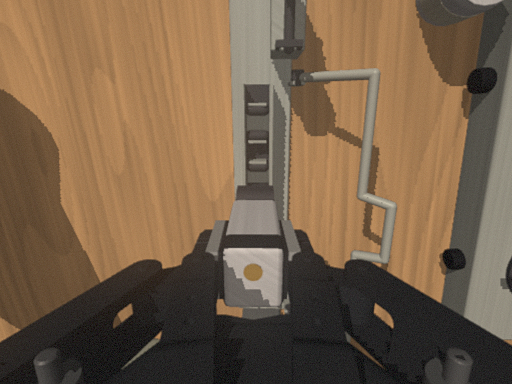

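>>> play_rows:
  slide:
    - [0.8,-0.1,0]
    - [1,-0.2,0]
    - [1,-0.2,0]
    - [1,-0.2,0]
    - [1,-0.2,0]
    - [1,-0.2,0]
    - [1,-0.2,0]
    - [1,-0.2,0]
    - [1,-0.2,0]
    - [1,-0.2,0.2]
  twist: [0,0,0,0,0,0,0,0,0,0]
  grip: [0,0,0,0,0,0,0,0,0,0]

```text
time: 31.8
tool_pos: [0.4677, 0.2497, 0.2525]
ee_rot: [-2.289, -2.139, 0.079]
contact_force: [0.3, -0.1, -0.8]
grip_width: 0.299
```

```bash
python3 - <<'E'
from h import *
cv2.imwrite('pics/w19.png',read_camera('wrist'))
traypose('wrist')
plan([.463,.283,.1],1.508)
E
```

```text
wrist tray conf 0.81 mask 25356 bbox px [153.  39.] [343. 197.]
  rim minrect ((0.4588393568992615, 0.2896580994129181), (0.1716899871826172, 0.2101040929555893), 89.70225524902344)
  lm 0.73 [250.9 123.5] [0.4569 0.2857 0.    ]
t 31.95 pos [0.4669 0.2494 0.2508] yaw 1.5066 tilt [-0.045 -0.031 -0.999] grip 0.296 F [-0.3  0.3 -0.1]
tool delta units [1.279 0.011 4.99 ] twist units -0.02
```

View pics/w19.png

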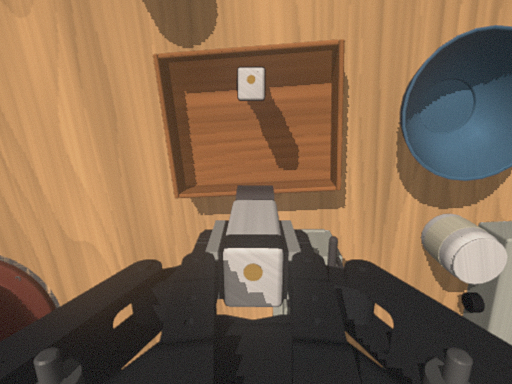

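>>> play_rows:
  slide:
    - [0.6,0,0]
    - [0.55,0,0.3]
    - [0,0.05,0.9]
    - [0,0.05,0.9]
    - [0,0,0.9]
    - [0,0,0.9]
    - [0,0,0.6]
  twist: [0,0,0,0,0,0,0]
  grip: [0,0,0,0,0,0,0]

```text
time: 32.65
tool_pos: [0.4711, 0.2771, 0.1162]
ee_rot: [-2.296, -2.142, 0.073]
contact_force: [0.2, -0.2, -2.3]
grip_width: 0.294
```

```bash
python3 - <<'E'
from h import *
cv2.imwrite('pics/w20.png',read_camera('wrist'))
plan([.463,.283,.071],1.508)
E
```

```text
t 32.7 pos [0.4692 0.2762 0.1129] yaw 1.502 tilt [-0.039 -0.033 -0.999] grip 0.3 F [-1.1 -1.8 -3.8]
tool delta units [ 0.263 -0.172  1.397] twist units -0.087
```

View pics/w20.png

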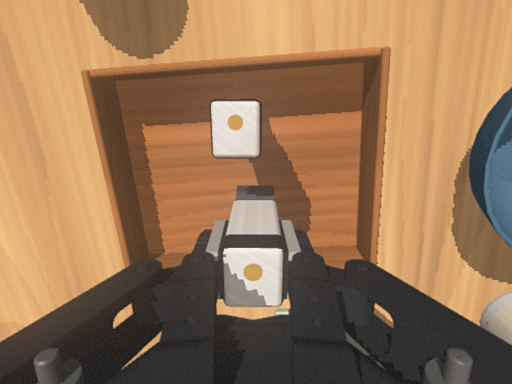

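>>> play_rows:
  slide:
    - [0.15,0,0.5]
    - [0,0,0.4]
    - [0,0,0.3]
    - [0,0,0.2]
  twist: [0,0,0,0]
  grip: [0,0,0,0]

```text
time: 33.1
tool_pos: [0.4693, 0.2789, 0.0696]
ee_rot: [-2.297, -2.14, 0.079]
contact_force: [-9.5, -2.8, 54.0]
grip_width: 0.294
```

>>> play_rows:
  slide:
    - [0,0,0.12]
  twist: [0]
  grip: [0]

```text
time: 33.2
tool_pos: [0.4702, 0.2796, 0.0695]
ee_rot: [-2.297, -2.139, 0.078]
contact_force: [-8.1, 2.2, 27.0]
grip_width: 0.293
```

>>> play_rows:
  slide:
    - [0,0,-0.05]
    - [0,0,0]
    - [0,0,0]
    - [0,0,0]
    - [0,0,-0.3]
    - [0,0,-0.7]
    - [0,0,-1]
    - [0,0,-1]
    - [0,0,-1]
    - [0,0,-0.6]
  twist: [0,0,0,0,0,0,0,0,0,0]
  grip: [0,50,50,50,50,50,50,50,60,70]

```text
time: 34.2
tool_pos: [0.4747, 0.2837, 0.2142]
ee_rot: [-2.296, -2.139, 0.082]
contact_force: [0.6, 0.9, 0.0]
grip_width: 0.695
```

```bash
python3 - <<'E'
from h import *
cv2.imwrite('pics/w21.png',read_camera('wrist'))
traypose('wrist')
plan([.4975,-.155,.2],1.508)
E
```

```text
wrist tray conf 0.84 mask 27295 bbox px [137.  69.] [345. 235.]
  rim minrect ((0.46276551485061646, 0.28878360986709595), (0.17140337824821472, 0.21306681632995605), 89.90647888183594)
  lm 0.73 [248.5 152.1] [0.4626 0.2886 0.    ]
t 34.35 pos [0.4747 0.2837 0.2126] yaw 1.5004 tilt [-0.04  -0.034 -0.999] grip 0.703 F [ 0.5  0.2 -0.6]
tool delta units [-14.508   1.821   0.883] twist units -0.109
```

View pics/w21.png

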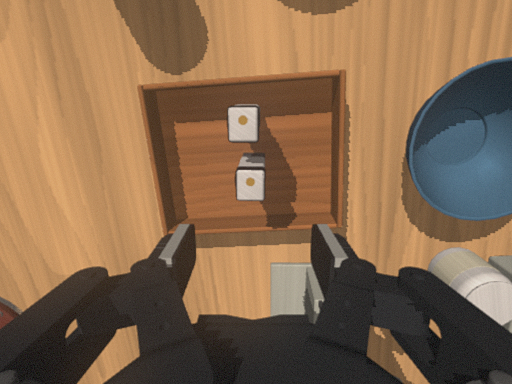

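Two stand in the tray. Now lighter 2.

>>> play_rows:
  slide:
    - [-1,0.1,-0.4]
    - [-1,0.1,-0.1]
    - [-1,0.15,0]
    - [-1,0.15,0]
    - [-1,0.15,0]
    - [-1,0.15,0]
    - [-1,0.15,0]
    - [-1,0.15,0]
    - [-1,0.15,0]
    - [-1,0.15,0]
  twist: [-0.1,0,0,0,0,0,0,0,0,0]
  grip: [70,70,70,70,70,70,70,70,70,70]

```text
time: 35.35
tool_pos: [0.4886, -0.0267, 0.2159]
ee_rot: [-2.264, -2.141, 0.121]
contact_force: [0.1, -0.8, -0.1]
grip_width: 0.701
```

```bash
python3 - <<'E'
from h import *
plan([.4985,-.1545,.15],1.508)
E
```

```text
t 35.35 pos [ 0.4886 -0.0267  0.2159] yaw 1.5164 tilt [-0.072 -0.036 -0.997] grip 0.701 F [ 0.1 -0.8 -0.1]
tool delta units [-4.144  0.725  2.32 ] twist units 0.12
```

>>> play_rows:
  slide:
    - [-0.9,0.2,0]
    - [-0.9,0.2,0]
    - [-0.9,0.2,0.2]
    - [-0.9,0.1,0.4]
    - [-0.3,0,0.6]
    - [0,0,0.6]
    - [0,0,0.3]
  twist: [0.1,0,0,0,0,0,0]
  grip: [70,70,70,70,70,70,70]

```text
time: 36.05
tool_pos: [0.4901, -0.154, 0.1405]
ee_rot: [-2.265, -2.114, 0.135]
contact_force: [-0.1, -0.2, -1.0]
grip_width: 0.702
```

```bash
python3 - <<'E'
from h import *
plan([.4985,-.1545,.068],1.508)
cv2.imwrite('pics/w22.png',read_camera('wrist'))
for c,p in lm('wrist','lighter2_mid')[:4]: print(round(c,2),p.round(1),atz('wrist',p,.058).round(4))
E
```

```text
t 36.05 pos [ 0.4901 -0.154   0.1405] yaw 1.5034 tilt [-0.091 -0.03  -0.995] grip 0.702 F [-0.1 -0.2 -1. ]
tool delta units [0.088 0.495 2.382] twist units -0.066
0.56 [272.4 190.9] [ 0.4988 -0.1562  0.058 ]
```

View pics/w22.png

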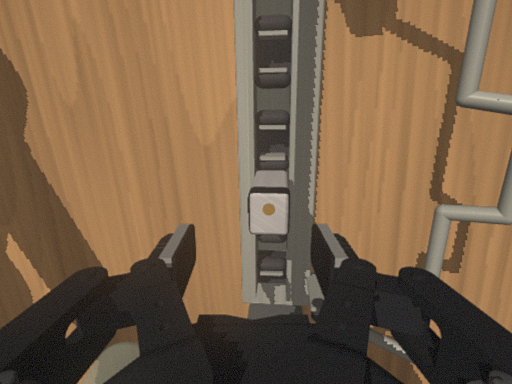

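>>> play_rows:
  slide:
    - [0,0.4,0]
  twist: [0]
  grip: [70]

```text
time: 36.25
tool_pos: [0.5014, -0.1538, 0.1396]
ee_rot: [-2.263, -2.114, 0.136]
contact_force: [0.8, -0.2, 0.4]
grip_width: 0.7
```

```bash
python3 - <<'E'
from h import *
for i in range(4):
    plan([.4985,-.1545,.068],1.508); read_camera('wrist')
E
```

```text
t 36.25 pos [ 0.5014 -0.1538  0.1396] yaw 1.5044 tilt [-0.092 -0.029 -0.995] grip 0.7 F [ 0.8 -0.2  0.4]
tool delta units [0.057 0.121 2.386] twist units -0.052
t 36.3 pos [ 0.5028 -0.1539  0.1394] yaw 1.5047 tilt [-0.091 -0.029 -0.995] grip 0.709 F [-1.4 -0.   0.3]
tool delta units [0.055 0.07  2.382] twist units -0.047
t 36.35 pos [ 0.5024 -0.1539  0.1398] yaw 1.5051 tilt [-0.092 -0.029 -0.995] grip 0.7 F [-0.7 -1.1 -0.5]
tool delta units [0.056 0.085 2.394] twist units -0.041
t 36.4 pos [ 0.5022 -0.1539  0.1401] yaw 1.5052 tilt [-0.092 -0.03  -0.995] grip 0.702 F [ 0.   0.9 -0.1]
tool delta units [0.058 0.093 2.404] twist units -0.041
```

>>> play_rows:
  slide:
    - [0,0,0.7]
    - [0,0,0.9]
    - [0,0,0.7]
  twist: [0,0,0]
  grip: [70,70,70]

```text
time: 36.75
tool_pos: [0.5, -0.1572, 0.0767]
ee_rot: [-2.271, -2.126, 0.128]
contact_force: [-0.1, -0.8, -0.1]
grip_width: 0.706
```

```bash
python3 - <<'E'
from h import *
cv2.imwrite('pics/w23.png',read_camera('wrist'))
read_camera('wrist')
plan([.4953,-.1545,.068],1.508)
E
```

```text
t 36.85 pos [ 0.4977 -0.1563  0.0743] yaw 1.5064 tilt [-0.085 -0.033 -0.996] grip 0.701 F [ 0.3  0.9 -1. ]
tool delta units [ 0.062 -0.066  0.214] twist units -0.023
```

View pics/w23.png

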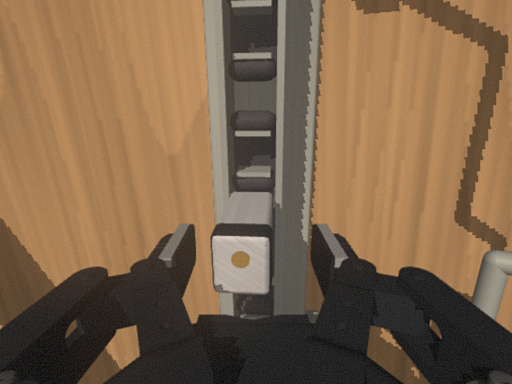

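>>> play_rows:
  slide:
    - [0.12,-0.12,0.2]
    - [0,0,0]
    - [0,0,0]
    - [0,0,0]
    - [0,0,0]
    - [0,0,0]
    - [0,0,0]
    - [0,0,0]
  twist: [0,0,0,0,0,0,0,0]
  grip: [70,0,0,0,0,0,0,0]
  grip_force: 70

```text
time: 37.65
tool_pos: [0.4979, -0.153, 0.0729]
ee_rot: [-2.274, -2.13, 0.122]
contact_force: [1.4, -0.3, -4.2]
grip_width: 0.294
```

```bash
python3 - <<'E'
from h import *
o=get_obs(); p=o['tool_pos']
plan(p+[0,0,.06],1.508)
cv2.imwrite('pics/w24.png',read_camera('wrist'))
E
```

```text
t 37.65 pos [ 0.4979 -0.153   0.0729] yaw 1.5068 tilt [-0.073 -0.036 -0.997] grip 0.294 F [ 1.4 -0.3 -4.2]
tool delta units [-0.081 -0.141 -1.993] twist units -0.017
```

View pics/w24.png

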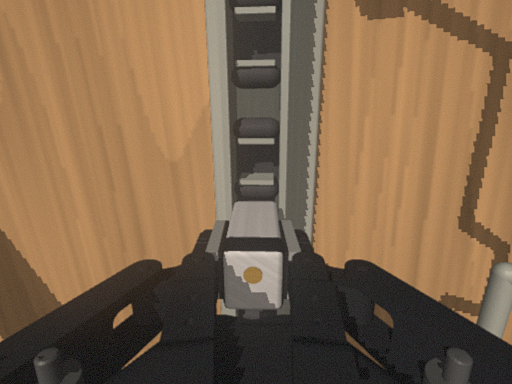

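>>> play_rows:
  slide:
    - [0,0,0]
    - [0,0,0]
    - [0,0,0]
    - [0,0,0]
    - [0,0,0]
    - [0,0,0]
    - [0,0,0]
    - [0,0,0]
    - [0,0,0]
    - [0,0,0]
  twist: [0,0,0,0,0,0,0,0,0,0]
  grip: [0,0,0,0,0,0,0,0,0,0]

```text
time: 38.7
tool_pos: [0.4979, -0.153, 0.0729]
ee_rot: [-2.274, -2.13, 0.121]
contact_force: [1.1, 0.8, -4.1]
grip_width: 0.296
```

```bash
python3 - <<'E'
from h import *
o=get_obs(); p=o['tool_pos']
plan(p+[0,0,.06],1.508)
E
```

```text
t 38.7 pos [ 0.4979 -0.153   0.0729] yaw 1.5068 tilt [-0.073 -0.036 -0.997] grip 0.296 F [ 1.1  0.8 -4.1]
tool delta units [-0.081 -0.141 -1.993] twist units -0.018
```

>>> play_rows:
  slide:
    - [-0.01,-0.02,-0.3]
    - [-0.02,-0.03,-0.4]
    - [-0.02,-0.03,-0.4]
    - [-0.02,-0.03,-0.4]
    - [-0.02,-0.04,-0.5]
    - [-0.03,-0.06,-0.8]
    - [-0.02,-0.05,-0.9]
    - [0,0,-0.9]
    - [0.3,0,-0.7]
    - [0.6,0,0]
  twist: [0,0,0,0,0,0,0,0,0,0]
  grip: [0,0,0,0,0,0,0,0,0,0]

```text
time: 39.7
tool_pos: [0.5001, -0.1248, 0.2468]
ee_rot: [-2.276, -2.123, 0.129]
contact_force: [1.4, -0.7, -1.6]
grip_width: 0.293
```

>>> play_rows:
  slide:
    - [0.8,-0.1,0]
    - [1,-0.1,0]
    - [1,-0.1,0]
    - [1,-0.1,0]
    - [1,-0.15,0]
    - [1,-0.15,0]
    - [1,-0.15,0]
    - [1,-0.15,0]
    - [1,-0.15,0]
    - [1,-0.15,0]
  twist: [0,0,0,0,0,0,0,0,0,0]
  grip: [0,0,0,0,0,0,0,0,0,0]

```text
time: 40.7
tool_pos: [0.4756, 0.1782, 0.2538]
ee_rot: [-2.287, -2.117, 0.139]
contact_force: [-0.2, 0.6, -1.5]
grip_width: 0.298
```

```bash
python3 - <<'E'
from h import *
cv2.imwrite('pics/w25.png',read_camera('wrist'))
traypose('wrist')
plan([.463,.232,.2],1.508)
E
```

```text
wrist tray conf 0.56 mask 23656 bbox px [143.   0.] [345. 140.]
  rim minrect ((0.4602886736392975, 0.27834248542785645), (0.15029311180114746, 0.21329112350940704), 89.58955383300781)
  lm 0.44 [250.3  62.9] [0.4622 0.2851 0.    ]
  lm 0.2 [327.5 230.5] [0.5575 0.0488 0.    ]
t 40.85 pos [0.4757 0.1782 0.2535] yaw 1.4983 tilt [-0.08  -0.045 -0.996] grip 0.296 F [ 0.3  0.4 -0.9]
tool delta units [ 1.847 -0.422  1.73 ] twist units -0.139
```

View pics/w25.png

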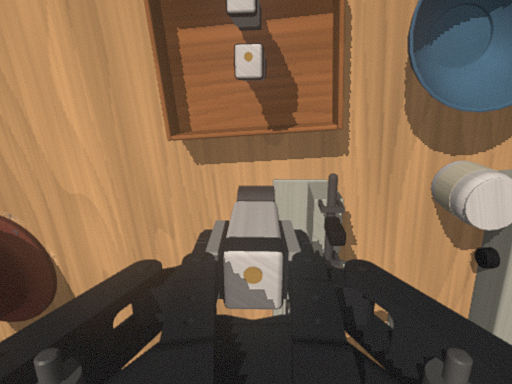

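>>> play_rows:
  slide:
    - [0.8,0,0]
    - [0.8,0,0]
    - [0.5,0,0.5]
    - [0,0,0.9]
    - [0,0,0.9]
    - [0,0,0.9]
    - [0,0,0.9]
    - [0,0,0.4]
  twist: [-0.1,0,0,0,0,0,0,0]
  grip: [0,0,0,0,0,0,0,0]

```text
time: 41.65
tool_pos: [0.4696, 0.2285, 0.1143]
ee_rot: [-2.288, -2.125, 0.145]
contact_force: [-0.1, 0.2, -1.7]
grip_width: 0.297
```

```bash
python3 - <<'E'
from h import *
cv2.imwrite('pics/w26.png',read_camera('wrist'))
read_camera('wrist')
plan([.463,.236,.071],1.508)
E
```

```text
t 41.75 pos [0.4699 0.2288 0.1151] yaw 1.499 tilt [-0.079 -0.051 -0.996] grip 0.295 F [-0.1  0.3 -1.8]
tool delta units [ 0.306 -0.135  1.468] twist units -0.129
```

View pics/w26.png

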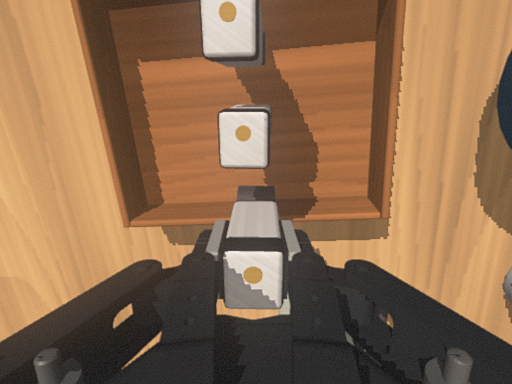

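>>> play_rows:
  slide:
    - [0.3,0,0]
    - [0,0,0.5]
    - [0,0,0.4]
    - [0,0,0.2]
  twist: [0,0,0,0]
  grip: [0,0,0,0]

```text
time: 42.15
tool_pos: [0.4722, 0.2378, 0.0852]
ee_rot: [-2.292, -2.127, 0.131]
contact_force: [-0.3, -1.3, -1.7]
grip_width: 0.297
```

```bash
python3 - <<'E'
from h import *
plan([.463,.236,.071],1.508)
cv2.imwrite('pics/w27.png',read_camera('wrist'))
E
```

```text
t 42.15 pos [0.4722 0.2378 0.0852] yaw 1.498 tilt [-0.069 -0.048 -0.996] grip 0.297 F [-0.3 -1.3 -1.7]
tool delta units [-0.056 -0.268  0.496] twist units -0.143
```

View pics/w27.png

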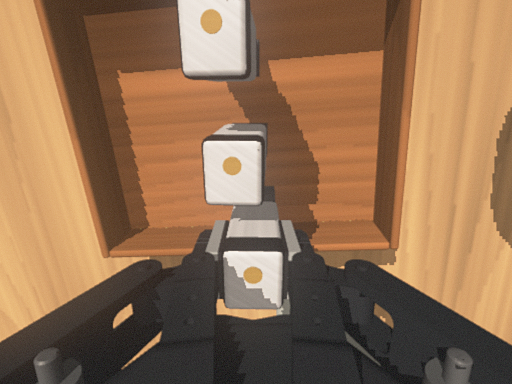

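>>> play_rows:
  slide:
    - [0,0,0.2]
    - [0,0,0.15]
    - [0,0,0.1]
  twist: [0,0,0]
  grip: [0,0,0]

```text
time: 42.5
tool_pos: [0.4708, 0.2369, 0.0702]
ee_rot: [-2.292, -2.127, 0.132]
contact_force: [-1.3, 0.1, 19.7]
grip_width: 0.297
```

>>> play_rows:
  slide:
    - [0,0,0.08]
  twist: [0]
  grip: [0]

```text
time: 42.6
tool_pos: [0.471, 0.2372, 0.07]
ee_rot: [-2.291, -2.126, 0.133]
contact_force: [-8.1, -0.7, 21.1]
grip_width: 0.297
```

>>> play_rows:
  slide:
    - [0,0,-0.03]
    - [0,0,0]
    - [0,0,0]
    - [0,0,0]
    - [0,0,0]
    - [0.02,0.03,-0.3]
    - [0,0,-0.7]
    - [0,0,-1]
    - [0,0,-1]
    - [0,0,-0.6]
  twist: [0,0,0,0,0,0,0,0,0,0]
  grip: [0,50,50,50,50,50,50,50,60,70]

```text
time: 43.6
tool_pos: [0.4786, 0.2426, 0.1811]
ee_rot: [-2.29, -2.125, 0.14]
contact_force: [0.8, 0.5, -0.3]
grip_width: 0.697
```

```bash
python3 - <<'E'
from h import *
cv2.imwrite('pics/w28.png',read_camera('wrist'))
traypose('wrist')
plan([.635,-.127,.2],1.508)
cv2.imwrite('pics/s28.png',read_camera('side'))
E
```

```text
wrist tray conf 0.58 mask 37288 bbox px [113.   8.] [359. 210.]
  rim minrect ((0.46270155906677246, 0.28875628113746643), (0.17145395278930664, 0.2119043618440628), 89.6547622680664)
  lm 0.96 [241.3 118.5] [0.4577 0.2878 0.    ]
t 43.75 pos [0.4787 0.2425 0.1798] yaw 1.4979 tilt [-0.075 -0.05  -0.996] grip 0.699 F [-0.3 -0.1  0. ]
tool delta units [-11.925   6.078  -0.444] twist units -0.145
```

View pics/w28.png

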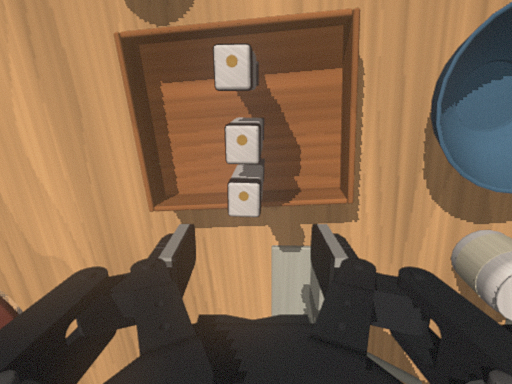

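View pics/s28.png

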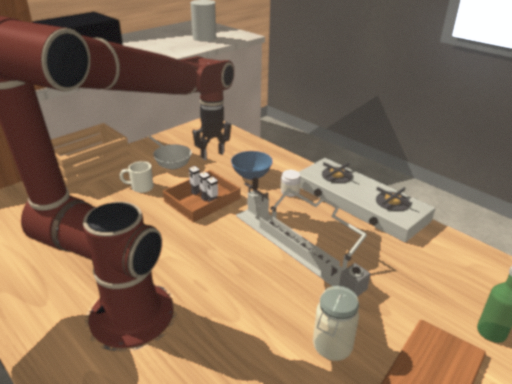

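>>> play_rows:
  slide:
    - [-0.6,0.2,-0.8]
    - [-1,0.5,-0.6]
    - [-1,0.5,0]
    - [-1,0.5,0]
    - [-1,0.5,0]
    - [-1,0.5,0]
    - [-1,0.5,0]
    - [-1,0.5,0]
    - [-1,0.5,0]
    - [-1,0.5,0]
  twist: [0,0,0,0,0,0,0,0,0,0]
  grip: [60,60,60,60,60,60,60,60,60,60]

```text
time: 44.8
tool_pos: [0.5931, -0.0614, 0.2024]
ee_rot: [-2.261, -2.116, 0.185]
contact_force: [-0.9, -0.3, -0.5]
grip_width: 0.598
```

```bash
python3 - <<'E'
from h import *
cv2.imwrite('pics/w29.png',read_camera('wrist'))
plan([.638,-.127,.2],1.508)
for c,p in lm('wrist','bail_grip')[:3]: print(round(c,2),p.round(1),atz('wrist',p,.112).round(4))
E
```

```text
t 44.85 pos [ 0.5942 -0.0659  0.2019] yaw 1.5044 tilt [-0.113 -0.056 -0.992] grip 0.6 F [-1.4 -2.9  0.2]
tool delta units [-1.926  1.603  0.012] twist units -0.051
```

View pics/w29.png

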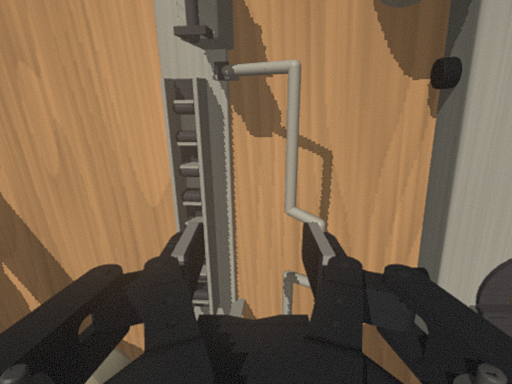

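>>> play_rows:
  slide:
    - [-0.6,0.6,0]
    - [-0.7,0.7,0]
    - [-0.5,0.5,0]
    - [0,0,0]
  twist: [0,0,0,0]
  grip: [60,60,60,60]

```text
time: 45.3
tool_pos: [0.6406, -0.1208, 0.1904]
ee_rot: [-2.256, -2.103, 0.195]
contact_force: [-1.1, 0.1, -0.4]
grip_width: 0.603
```

```bash
python3 - <<'E'
from h import *
cv2.imwrite('pics/w30.png',read_camera('wrist'))
read_camera('wrist')
plan([.637,-.127,.097],1.508)
for c,p in lm('wrist','bail_grip')[:3]: print(round(c,2),p.round(1),atz('wrist',p,.112).round(4))
E
```

```text
t 45.4 pos [ 0.6396 -0.1191  0.1906] yaw 1.506 tilt [-0.128 -0.048 -0.991] grip 0.601 F [-0.3 -0.1 -0. ]
tool delta units [-0.092  0.319  3.116] twist units -0.029
0.67 [262.1 198.5] [ 0.6374 -0.128   0.112 ]
```

View pics/w30.png

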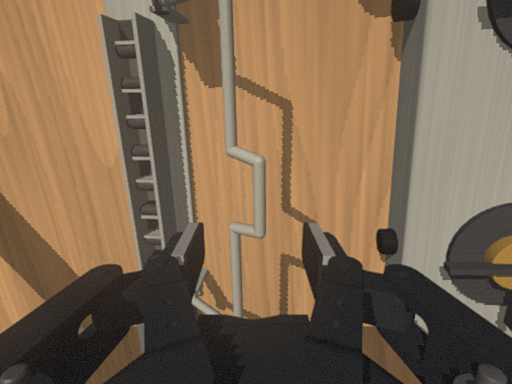

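>>> play_rows:
  slide:
    - [0,0.3,0.7]
    - [-0.1,0,0.9]
    - [0,0,0.8]
    - [0,0,0.4]
  twist: [0,0,0,0]
  grip: [60,60,60,60]

```text
time: 45.85
tool_pos: [0.6379, -0.122, 0.1085]
ee_rot: [-2.252, -2.114, 0.188]
contact_force: [-0.9, 0.1, 1.0]
grip_width: 0.601
```

```bash
python3 - <<'E'
from h import *
cv2.imwrite('pics/w31.png',read_camera('wrist'))
read_camera('wrist')
plan([.637,-.127,.097],1.508)
E
```

```text
t 45.95 pos [ 0.6378 -0.1221  0.1085] yaw 1.5109 tilt [-0.122 -0.049 -0.991] grip 0.598 F [-0.7 -0.  -0.2]
tool delta units [-0.141  0.03   0.392] twist units 0.042
```

View pics/w31.png

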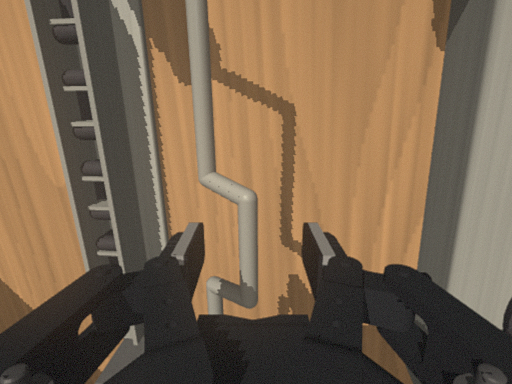

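>>> play_rows:
  slide:
    - [-0.1,0,0.35]
    - [0,0,0.05]
    - [0,0,0]
    - [0,0,0]
    - [0,0,0]
    - [0,0,0]
    - [0,0,0]
    - [0,0,0]
    - [0,0,0]
  twist: [0,0,0,0,0,0,0,0,0]
  grip: [60,0,0,0,0,0,0,0,0]
  grip_force: 30

```text
time: 46.85
tool_pos: [0.6339, -0.1253, 0.1005]
ee_rot: [-2.247, -2.112, 0.197]
contact_force: [-0.7, 0.6, -2.0]
grip_width: 0.102
```

```bash
python3 - <<'E'
from h import *
plan([.637,-.127,.097],1.508)
arc(1.54,0,12)
E
```

```text
t 46.85 pos [ 0.6339 -0.1253  0.1005] yaw 1.5123 tilt [-0.128 -0.049 -0.991] grip 0.102 F [-0.7  0.6 -2. ]
tool delta units [-0.044  0.121  0.105] twist units 0.061
[[-0.02, -0.34, -0.33], [-0.02, -0.38, -0.28], [-0.02, -0.42, -0.23], [-0.01, -0.44, -0.18], [-0.01, -0.46, -0.12], [-0.01, -0.47, -0.06], [-0.0, -0.48, 0.0], [0.0, -0.47, 0.06], [0.0, -0.46, 0.12], [0.01, -0.44, 0.18], [0.01, -0.41, 0.24], [0.01, -0.38, 0.29]]
rel to start [[-0.009, 0.0005, 0.0111], [-0.0193, 0.0012, 0.021], [-0.0308, 0.0018, 0.0295], [-0.0433, 0.0026, 0.0364], [-0.0566, 0.0034, 0.0417], [-0.0704, 0.0042, 0.0452], [-0.0846, 0.0051, 0.0469], [-0.0988, 0.0059, 0.0468], [-0.113, 0.0068, 0.0449], [-0.1267, 0.0076, 0.0411], [-0.1399, 0.0084, 0.0357], [-0.1523, 0.0091, 0.0286]]
```

>>> play_rows:
  slide:
    - [-0.02,-0.34,-0.33]
    - [-0.02,-0.38,-0.28]
    - [-0.02,-0.42,-0.23]
    - [-0.01,-0.44,-0.18]
  twist: [0,0,0,0]
  grip: [0,0,0,0]

```text
time: 47.25
tool_pos: [0.5945, -0.1231, 0.1376]
ee_rot: [-2.253, -2.119, 0.185]
contact_force: [1.1, -0.6, -4.7]
grip_width: 0.098
```

```bash
python3 - <<'E'
from h import *
b=np.array([.6339,-.1253,.1005])
plan(b+[-.0988,.0059,.0468],1.508)
E
```

```text
t 47.25 pos [ 0.5945 -0.1231  0.1376] yaw 1.5126 tilt [-0.116 -0.05  -0.992] grip 0.098 F [ 1.1 -0.6 -4.7]
tool delta units [-0.011 -2.007 -0.096] twist units 0.066
```

>>> play_rows:
  slide:
    - [-0.01,-0.48,-0.1]
    - [-0.01,-0.5,-0.06]
    - [0,-0.5,0.02]
    - [0,-0.5,0.06]
  twist: [0,0,0,0]
  grip: [0,0,0,0]

```text
time: 47.65
tool_pos: [0.542, -0.1201, 0.1524]
ee_rot: [-2.267, -2.133, 0.162]
contact_force: [2.9, -0.0, -4.1]
grip_width: 0.104
```

```bash
python3 - <<'E'
from h import *
b=np.array([.6339,-.1253,.1005])
plan(b+[-.1523,.0091,.0286],1.508)
E
```

```text
t 47.65 pos [ 0.542  -0.1201  0.1524] yaw 1.5125 tilt [-0.093 -0.053 -0.994] grip 0.104 F [ 2.9 -0.  -4.1]
tool delta units [ 0.06  -1.939  0.953] twist units 0.065
```

>>> play_rows:
  slide:
    - [0,-0.5,0.12]
    - [0,-0.48,0.2]
    - [0.01,-0.45,0.25]
    - [0.01,-0.42,0.3]
    - [0,-0.15,0.15]
  twist: [0,0,0,0,0]
  grip: [0,0,0,0,0]

```text
time: 48.15
tool_pos: [0.4875, -0.1173, 0.1369]
ee_rot: [-2.284, -2.149, 0.131]
contact_force: [-0.4, 3.3, 4.9]
grip_width: 0.097
```

```bash
python3 - <<'E'
from h import *
plan([.4836,-.1182,.124],1.508)
cv2.imwrite('pics/s32.png',read_camera('side'))
E
```

```text
t 48.15 pos [ 0.4875 -0.1173  0.1369] yaw 1.5115 tilt [-0.062 -0.055 -0.997] grip 0.097 F [-0.4  3.3  4.9]
tool delta units [-0.014 -0.103  0.439] twist units 0.05
```

View pics/s32.png

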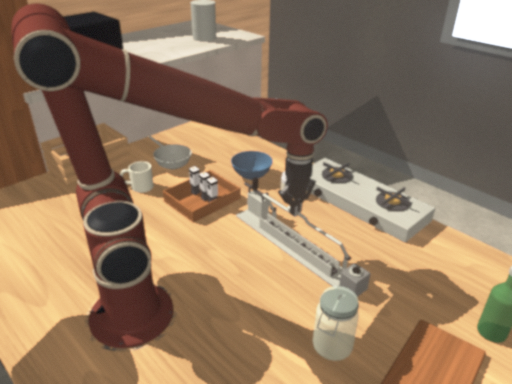

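>>> play_rows:
  slide:
    - [0,-0.15,0.15]
    - [0,-0.12,0.12]
    - [0,-0.08,0.1]
  twist: [0,0,0]
  grip: [0,0,0]

```text
time: 48.5
tool_pos: [0.4822, -0.117, 0.1333]
ee_rot: [2.281, 2.145, -0.113]
contact_force: [2.6, 5.2, 10.7]
grip_width: 0.1
```

```bash
python3 - <<'E'
from h import *
plan([.4836,-.1182,.13],1.508)
E
```

```text
t 48.5 pos [ 0.4822 -0.117   0.1333] yaw 1.5106 tilt [-0.047 -0.055 -0.997] grip 0.1 F [ 2.6  5.2 10.7]
tool delta units [-0.031  0.053  0.109] twist units 0.038
```

>>> play_rows:
  slide:
    - [0,-0.05,0.15]
    - [0,-0.05,0.1]
  twist: [0,0]
  grip: [0,0]

```text
time: 48.7
tool_pos: [0.4824, -0.117, 0.1334]
ee_rot: [2.278, 2.142, -0.105]
contact_force: [-2.2, 4.5, 6.2]
grip_width: 0.1
```

```bash
python3 - <<'E'
from h import *
plan([.4836,-.1182,.13],1.508)
E
```

```text
t 48.7 pos [ 0.4824 -0.117   0.1334] yaw 1.5102 tilt [-0.04  -0.055 -0.998] grip 0.1 F [-2.2  4.5  6.2]
tool delta units [-0.032  0.046  0.113] twist units 0.031
```

Against its stop. Release and rise.

>>> play_rows:
  slide:
    - [0,0,0]
    - [0,0,0]
    - [0,0,0]
    - [0,0,0]
    - [0,0,-0.4]
    - [0,0,-0.9]
    - [0,0,-1]
    - [0,0,-0.8]
    - [0,0,0]
  twist: [0,0,0,0,0,0,0,0,0]
  grip: [50,50,50,60,60,60,60,60,60]

```text
time: 49.6
tool_pos: [0.4863, -0.1123, 0.2305]
ee_rot: [2.279, 2.141, -0.107]
contact_force: [1.2, -0.8, 1.3]
grip_width: 0.599
```

```bash
python3 - <<'E'
from h import *
cv2.imwrite('pics/w33.png',read_camera('wrist'))
for cam in ['wrist','side']:
  read_camera(cam)
  for c,p in lm(cam,'bail_grip')[:2]: print(cam,round(c,2),p.round(1),atz(cam,p,.143).round(4), 'model shut',proj(cam,[.4845,-.1185,.143]).round(1))
a0=np.arctan2(.093,-.0616)
for q in (0,.05,.1,.2): print(q,[proj(c,hw((.5005,-.1195,-.063),(.045+.1115*np.cos(a0-q),0,.05+.1115*np.sin(a0-q)))).round(1) for c in('wrist','side')])
plan([.545,.05,.25],1.508)
E
```

```text
wrist 0.92 [252.1 191.7] [ 0.4799 -0.1159  0.143 ] model shut [257.9 194.4]
side 0.98 [297.7 212.8] [ 0.4939 -0.1215  0.143 ] model shut [294.7 213.7]
0 [array([258.2, 195.2]), array([294.6, 213.7])]
0.05 [array([264.1, 196.6]), array([295.8, 212.3])]
0.1 [array([270.3, 197.9]), array([297.1, 210.9])]
0.2 [array([283.5, 200.3]), array([299.7, 208.3])]
t 49.85 pos [ 0.4833 -0.1114  0.2238] yaw 1.5097 tilt [-0.052 -0.052 -0.997] grip 0.605 F [-1.4  0.6 -1. ]
tool delta units [ 5.437  1.665 -1.258] twist units 0.025
```

View pics/w33.png

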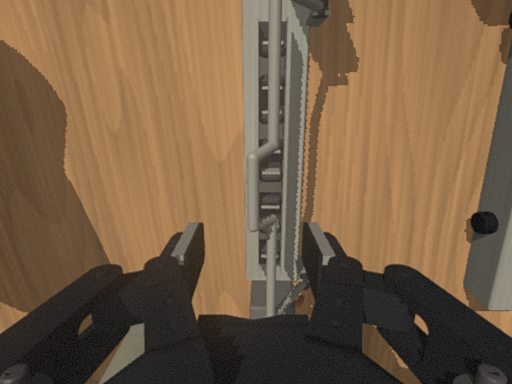

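>>> play_rows:
  slide:
    - [0.5,0.2,-0.8]
    - [0.9,0.25,-0.3]
    - [0.9,0.25,0]
    - [0.9,0.25,0]
    - [0.9,0.25,0]
    - [0.9,0.25,0]
    - [0.9,0.25,0]
    - [0.6,0.1,0]
    - [0,0,0]
  twist: [0,0,0,0,0,0,0,0,0]
  grip: [60,60,60,60,60,60,60,60,60]

```text
time: 50.75
tool_pos: [0.5466, 0.0879, 0.2276]
ee_rot: [-2.279, -2.133, 0.142]
contact_force: [-0.2, -0.8, 0.7]
grip_width: 0.596
```

```bash
python3 - <<'E'
from h import *
cv2.imwrite('pics/w34.png',read_camera('wrist'))
for c,p in lm('wrist','bolt_grip')[:2]: print(round(c,2),p.round(1),atz('wrist',p,.118).round(4))
plan([.5455,.109,.108],1.508)
E
```

```text
t 50.85 pos [0.5464 0.0862 0.2279] yaw 1.505 tilt [-0.077 -0.05  -0.996] grip 0.594 F [-0.1  0.4 -0.6]
tool delta units [0.978 0.21  3.945] twist units -0.043
```

View pics/w34.png

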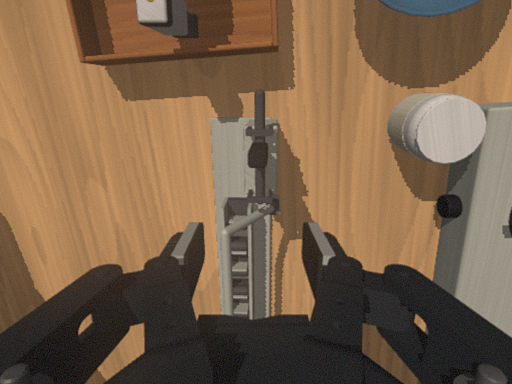

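>>> play_rows:
  slide:
    - [0.5,0.15,0]
    - [0.5,0.1,0.6]
    - [0,0,0.9]
    - [0,0,0.9]
    - [0,0,0.7]
  twist: [0,0,0,0,0]
  grip: [60,60,60,60,60]

```text
time: 51.35
tool_pos: [0.5527, 0.1106, 0.1344]
ee_rot: [-2.293, -2.129, 0.13]
contact_force: [0.5, -0.9, -0.5]
grip_width: 0.601
```

```bash
python3 - <<'E'
from h import *
cv2.imwrite('pics/w35.png',read_camera('wrist'))
for c,p in lm('wrist','bolt_grip')[:2]: print(round(c,2),p.round(1),atz('wrist',p,.118).round(4))
plan([.5445,.109,.110],1.508)
E
```

```text
0.85 [242.3 226.2] [0.5439 0.1092 0.118 ]
t 51.45 pos [0.5505 0.1102 0.132 ] yaw 1.4988 tilt [-0.074 -0.049 -0.996] grip 0.6 F [-0.2  0.2 -0.1]
tool delta units [-0.015 -0.145  0.746] twist units -0.132
```

View pics/w35.png

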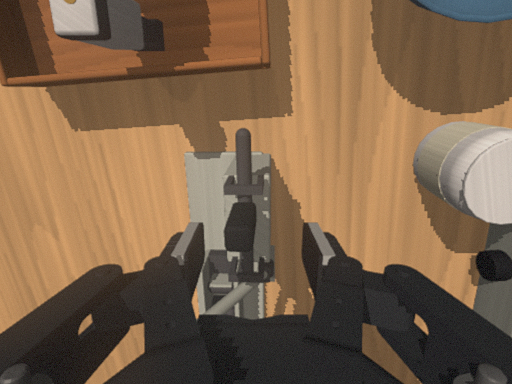

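>>> play_rows:
  slide:
    - [0,-0.12,0.4]
    - [0,-0.05,0.3]
    - [0,0,0]
    - [0,0,0]
    - [0,0,0]
    - [0,0,0]
    - [0,0,0]
    - [0,0,0]
  twist: [0,0,0,0,0,0,0,0]
  grip: [60,60,0,0,0,0,0,0]
  grip_force: 40

```text
time: 52.25
tool_pos: [0.544, 0.1095, 0.1137]
ee_rot: [-2.291, -2.126, 0.135]
contact_force: [-1.4, -0.1, -1.5]
grip_width: 0.178
```

```bash
python3 - <<'E'
from h import *
plan([.5426,.0735,.111],1.508)
E
```

```text
t 52.25 pos [0.544  0.1095 0.1137] yaw 1.4979 tilt [-0.072 -0.049 -0.996] grip 0.178 F [-1.4 -0.1 -1.5]
tool delta units [-1.193  0.05   0.151] twist units -0.145
```

>>> play_rows:
  slide:
    - [-0.25,0,0]
    - [-0.3,0,0.02]
    - [-0.3,0,0.02]
    - [-0.3,0,0.02]
    - [-0.12,0,0]
  twist: [0,0,0,0,0]
  grip: [0,0,0,0,0]

```text
time: 52.75
tool_pos: [0.5419, 0.0728, 0.1137]
ee_rot: [-2.288, -2.122, 0.119]
contact_force: [1.0, 20.5, -6.0]
grip_width: 0.175
```

>>> play_rows:
  slide:
    - [-0.1,0,0]
    - [-0.1,0,0]
  twist: [0,0]
  grip: [0,0]

```text
time: 52.95
tool_pos: [0.5419, 0.0731, 0.1137]
ee_rot: [-2.281, -2.112, 0.095]
contact_force: [1.0, 14.5, -5.4]
grip_width: 0.185
```

```bash
python3 - <<'E'
from h import *
plan([.5426,.0735,.111],1.508)
cv2.imwrite('pics/w36.png',read_camera('wrist'))
E
```

```text
t 52.95 pos [0.5419 0.0731 0.1137] yaw 1.4947 tilt [-0.066 -0.019 -0.998] grip 0.185 F [ 1.  14.5 -5.4]
tool delta units [0.018 0.028 0.087] twist units -0.19
```

View pics/w36.png

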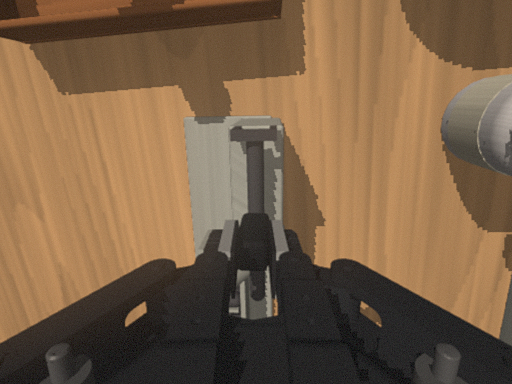

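>>> play_rows:
  slide:
    - [0,0,0]
    - [0,0,0]
    - [0,0,0]
    - [0,0,0]
    - [0,0,-0.4]
    - [0,0,-0.8]
    - [0,0,-1]
    - [0,0,-1]
    - [0,0,-1]
    - [0,0,-0.5]
  twist: [0,0,0,0,0,0,0,0,0,0]
  grip: [0,60,60,60,60,60,60,60,60,60]

```text
time: 54.0
tool_pos: [0.5514, 0.0717, 0.2642]
ee_rot: [-2.287, -2.109, 0.098]
contact_force: [0.3, 0.0, 0.8]
grip_width: 0.602
```

```bash
python3 - <<'E'
from h import *
cv2.imwrite('pics/w37.png',read_camera('wrist'))
for c,p in lm('wrist','bolt_grip')[:2]: print(round(c,2),p.round(1),atz('wrist',p,.118).round(4))
cv2.imwrite('pics/s37.png',read_camera('side'))
for n in('bolt_grip','bail_grip'):
  for c,p in lm('side',n)[:2]: print(n,round(c,2),p.round(1),atz('side',p,HP[n][2]).round(4))
traypose('side')
plan([.5426,.0735,.111],1.508)
E
```

```text
0.85 [252.9 171.8] [0.5432 0.0707 0.118 ]
bolt_grip 0.41 [262.1 187.4] [0.5422 0.0718 0.118 ]
bolt_grip 0.31 [308.  228.8] [ 0.4846 -0.1707  0.118 ]
bail_grip 0.63 [297.8 212. ] [ 0.4971 -0.1191  0.143 ]
side tray conf 0.75 mask 1945 bbox px [163. 170.] [240. 222.]
  rim minrect ((0.4463936686515808, 0.26518020033836365), (0.25341126322746277, 0.2260034680366516), 0.48062580823898315)
side tray conf 0.36 mask 341 bbox px [263. 196.] [348. 257.]
  rim minrect ((0.5727519989013672, -0.08182176947593689), (0.38714897632598877, 0.04070161655545235), 86.25289916992188)
  lm 0.69 [198.7 199.8] [ 0.4521  0.2963 -0.    ]
t 54.35 pos [0.5488 0.0719 0.257 ] yaw 1.4912 tilt [-0.076 -0.021 -0.997] grip 0.6 F [ 0.3 -0.2 -0.7]
tool delta units [0.167 0.152 4.865] twist units -0.241
```

View pics/w37.png

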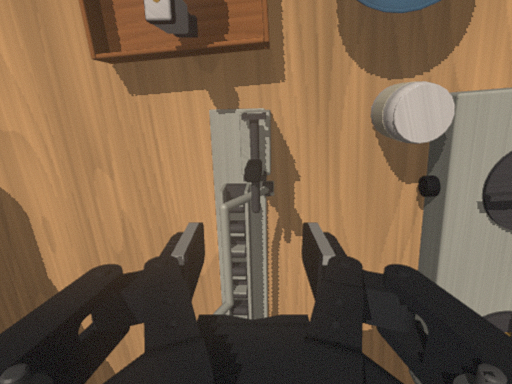

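View pics/s37.png

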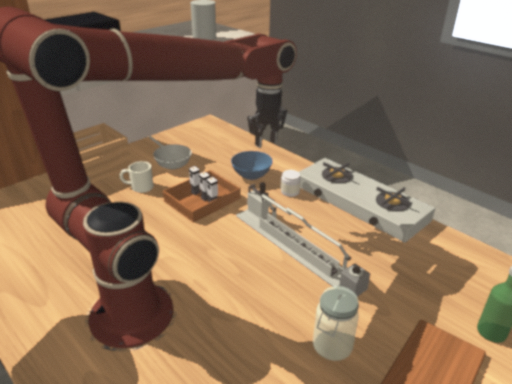

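```bash
python3 - <<'E'
import cv2,numpy as np
a=cv2.imread('pics/side0.png')[175:290,235:380];b=cv2.imread('pics/s37.png')[175:290,235:380]
f=lambda x:cv2.resize(x,None,fx=5,fy=5,interpolation=cv2.INTER_CUBIC)[:,:]
cv2.imwrite('pics/cmp.png',cv2.resize(np.vstack([a,b]),None,fx=2.6*2*.95/2*1.05,fy=2.6,interpolation=cv2.INTER_CUBIC))
cv2.imwrite('pics/cmpa.png',f(a));cv2.imwrite('pics/cmpb.png',f(b))
E
```

```text
(no output)
```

View pics/cmpa.png

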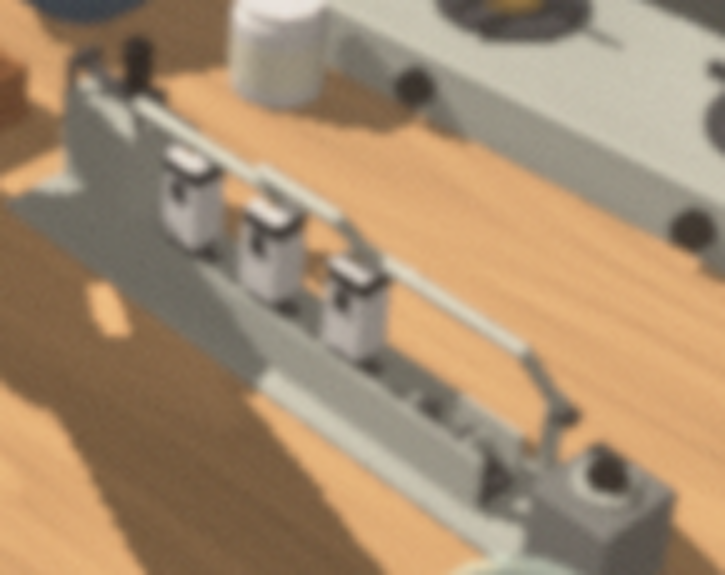

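View pics/cmpb.png

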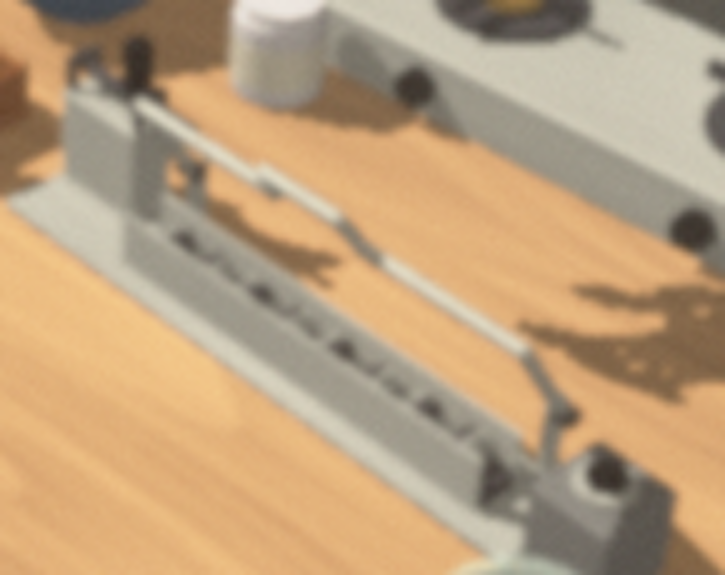

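```bash
python3 -c "
from plant import *
print(finish_job())"
```

```text
the job is handed in; nothing more can be done
None
```

The job is done and handed in at about 54 s of the 210 s. I drew the bolt to its stop and swung the bail to the back, measured at about 1.54 rad. I pulled the three lighters that were there (clips 2, 3 and 4; clip 1 was empty) and stood them upright in the pine tray. Then I swung the bail back down and pushed the bolt home against its stop with about 15–20 N.

**Last checks:**
- The side picture shows the bail and bolt knob where they were at the start. All four clips are empty, the three lighters stand in the tray, and the tray has not moved.
- In that picture the bystanders look unmoved by eye; I did not measure their positions. The gripper was clear of everything.

**Things that were off:**
- The network put the bail grip about 3 pixels higher in the side view than at the start. An enlarged before-and-after comparison of the side picture showed no shift.
- The tool tilted by up to about 7° during the run. It did not stop any grasp from holding.
- One lighter was set down with a brief 54 N at the wrist, under the 120 N limit.

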